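# Find the gripping slider by its drag and park it on the inclined plane

## Robot

A 7-joint arm with a two-finger parallel gripper is mounted at the origin on a cart in front of the work surface, level with it; the furniture and walls round the work are solid. World frame = base frame: x ahead of the robot, y to its left, z up, the work surface at z = 0. Lengths are in m, angles in rad, forces in N, time in s.
With the tool pointing down it reaches from about 0.425 to 0.925 m from the base axis. Payload 6.8 kg.
Tool frame: the origin (TCP) lies at the very end of the fingers, on their centre line; the grasp point (between the pads) lies 19 mm behind it; z points along the fingers, y is the line along which they close (so a half turn about z gives the same grasp; the last joint's range is limited). The gripper opens to 85 mm and grips with 20 to 120 N. Pads are 22 mm wide; open, the fingers measure 114 mm over their backs; the gripper's body (76 mm by 85 mm) begins 54 mm behind the grasp point. The pads swing forward as they close: fully open they stand 13 mm farther back than shut.
Start: joints at [1.215, 0.477, 0.022, 1.555, -0.011, 1.109, -0.083], TCP at [0.166, -0.654, 0.231] pointing down, gripper open.
Joint ranges: [-2.96, 2.96], [-0.34, 2.1], [-1.41, 1.46], [0.24, 2.44], [-1.37, 4.51], [0.17, 1.92], [-2.96, 2.96]. Speed limits (rad/s): [2.39, 2.39, 3.14, 3.14, 3.14, 3.14, 3.14].

## Interface

Orientations are given as a unit quaternion [w, x, y, z].
In Python, from station import bot gives the robot as it stands.
- The arm moves only by the tool creep_tool, called after "Emit:" as a command line: name --argument value ..., lists and objects as JSON in quotes. Schema: {"type":"object","properties":{"rows":{"type":"object","properties":{"motion":{"type":"array","items":{"type":"array","items":{"type":"number"},"minItems":5,"maxItems":5},"minItems":1,"maxItems":20}},"additionalProperties":false,"required":["motion"]},"grip_n":{"type":"number"},"only":{"type":"string"},"quiet":{"type":"boolean"},"lines":{"type":"string"}},"required":["rows"],"additionalProperties":false}. rows is an object whose key "motion" holds a list of rows, 1 to 20 of them, each of 5 numbers: dx, dy, dz in m, then a turn about the tool's z in rad, then the opening from 0.0 (shut) to 1.0 (fully open); each row shifts and turns the commanded pose from where the row before left it, along the tool's axes as they then stand; what a row does not reach is not made up. A row lasts 1/10 s, in which the tool goes at most 0.05 m and 0.15 rad, less where a joint would pass 70% of its speed; a pose out of reach is approached as far as the arm can. The fingers move at their own pace and stop on an object; grip_n is the grip in N (left out, the last holds). Time passes only in rows, so rows that do not move let the fingers close. The tool returns the time, the measured TCP pose, the force, the opening and the grip force at its end. only (a regular expression) keeps the lines of the reply that match it, lines (a string "A,B") keeps lines A to B, and quiet returns only ok. Input that does not fit is refused with a message, and nothing moves.
- bot.get_obs(): the state, without advancing time (a new reading comes with each control period).
- bot.read_camera(name): name is "side" or "top"; returns the picture (384x512x3 uint8, blue, green, red); there is no depth.
- bot.camera_info(name): a dict with "vertical_fov" (degrees; the focal length in pixels is half the picture's height over the tangent of half this angle, whatever the lens; pixels are square), "cx", "cy" (the principal point, pixels), "k1" (the pictures are not rectified: a ray, as slopes to the right and down, at radius r is drawn at 1 + k1 r^2 times it, then the intrinsics apply), "view" (4x4, takes a point from world to camera coordinates). Camera axes: x right, y up, looking along -z (the intrinsics and any distortion apply to the point x, -y, -z); pixel columns grow to the right and rows downward; lengths in m; the calibration is good to about 2 mm. A picture is of the moment at which its call begins. camera_info takes no time and is no camera call.
- bot.hand_in(): hands the job in; it is judged then, once.
The state is a dict: "t": time; "q": joint angles; "joint_vel": joint speeds; "joint_torque": joint torques, N m; "eef_pos": TCP position; "tool_rot": TCP orientation; "contact_force": force on the tool from outside, world axes, zero at the start; "torque": the same for the moment, N m; "gripper_width": opening from 0.0 (shut) to 1.0 (fully open); "grasp_force": force on a finger pad.
Only numpy, scipy, OpenCV 4.12 (cv2) and the standard library are available. Lean on these libraries where they do the work, as an engineer would, in place of code of your own. Each camera call takes 0.05 s, during which the arm holds its last target. There are 200 camera calls.

## Task

The three sliders on the ground steel plate look alike, but one has a pad that grips. Shift each of them a few centimetres along the plate and leave it there, feeling how hard it drags; then set the one that drags hardest flat on the inclined plane, at least a centimetre short of the start bar, slide it up until it butts squarely against the middle of the bar, and let go so that it stays there by its own grip. The other two stay flat on the plate, no slider may touch the buffer at the foot of the plane, and leave the other things on the table where they are.

Things in the scene. Friction and masses are not known exactly. Their poses are not given: they have to be found in the camera images.
- slider_1: Slider: steel housing 80 (x) x 50 (y) x 30 mm on a black sole, about 0.7 kg. Origin: centre of the sole's underside; housing from 4 to 34 mm above it; on top a grip fin 12 (x) x 30 (y) mm from 34 to 58 mm (its foot flange 20 x 36 mm reaches 37 mm). x along its length, z up. The sole pad is captive but loose: 2 mm play sideways, and it drops 2.5 mm when the slider is lifted.
- slider_2: Second slider, outwardly the same as slider_1. One of the three pads grips, two are slippery, and which slider has which pad changes from start to start. Pushed along the level plate the gripping one needs about 4.5 to 12 N (more when the push also presses down), the slippery ones under 3 N. Slippery ones cannot stand on the inclined plane, the gripping one can.
- slider_3: Third slider, outwardly the same as slider_1. Pushed low on the end face of its housing a slider slides flat; pushed at the fin the gripping one may rock. Nothing need be pressed down: its own weight of about 0.7 kg gives the drag.
- drag_plate: Ground steel plate lying on the table, 230 (x) x 200 (y) x 10 mm, fixed. Origin: centre of its underside. The sliders stand on it side by side, parallel to its x, near its edge towards the robot; a small steel round and a pencil lie along its far edge.
- plane (a joint): Angle in rad of the inclined plane above level, held by its clamp screw (does not move). The plane is a steel plate 84 mm wide, 250 mm long, hinged at its near end and rising away from the robot, on an aluminium base with a graduated quadrant on its left side (up to 25 mm above the plane).
- start (a point): Point on the surface of the inclined plane at the middle of the lower face of the start bar, a dark steel bar 80 mm wide and 22 mm high across the plane (with two 8 mm cap screws on it). Axes: x up the slope, y across it to the left, z square to the surface. A slider's length must lie along this x. The free plane runs 184 mm down from here to the buffer.
- buffer (a point): Point on the surface of the inclined plane at the middle of the upper (rubber) face of the buffer, a bar 80 mm wide and 14 mm high across the foot of the plane. Same axes as start.
- slug_1: Bystander: sawn steel round, 28 mm diameter, 16 mm high, loose on the far part of the plate. Origin: centre of its underside.
- pencil: Bystander: pencil, 7 x 117 x 7 mm, long side along its y, loose on the far part of the plate. Origin: centre of its underside.
- oil_bottle: Bystander: small oil bottle, 39 mm diameter, 108 mm high, behind the plate. Origin: centre of its underside.
- load_weight: Bystander: brass weight, 50 mm diameter, 19 mm high, behind the plate. Origin: centre of its underside.
- loupe: Bystander: hand magnifier 56 x 122 x 13 mm, lying on the booklet to the right of the right-hand hardness tester. Origin: centre of its underside.

How it is judged:
By the outcome, as a careful person would: the job done as asked, in the order asked, and still so for the second after the job is handed in, with the robot touching nothing.
It also fails if it takes over 67 s, if anything falls off the work surface, if the arm or the gripper's body presses on something with over 40 N, if the wrist force passes 120 N, or if a joint passes its speed limit or range.

## Working session

There is one attempt and no reset: what is moved stays moved. The work goes in short steps, Python scripts to look and compute and a tool call to move; the robot and the scene stay as the last step left them, time stands still between calls to the robot, and variables do not carry over. Pictures are saved under pics/ and viewed, at most 10 in all, crops included, and the job is handed in when it is done.

```bash
ls; mkdir -p pics; python3 - <<'E'
from station import bot
import cv2
for n in("side","top"):
    cv2.imwrite(f"pics/{n}0.png",cv2.resize(bot.read_camera(n),(800,600),interpolation=cv2.INTER_CUBIC))
    i=bot.camera_info(n);print(n,i)
o=bot.get_obs();print(o)
E
```

```text
pics
station.py
side {'vertical_fov': 52.54761553190831, 'cx': 268.55976097486405, 'cy': 188.65316917740682, 'k1': -0.09563806462751649, 'view': array([[-8.40945291e-01, -5.41120142e-01, -1.02420727e-04,
         4.44648153e-01],
       [ 3.28703486e-01, -5.10982638e-01,  7.94261142e-01,
        -3.28100506e-01],
       [-4.29843037e-01,  6.67896501e-01,  6.07576520e-01,
        -8.26701318e-01],
       [ 0.00000000e+00,  0.00000000e+00,  0.00000000e+00,
         1.00000000e+00]])}
top {'vertical_fov': 45.37049118649797, 'cx': 254.7198682903209, 'cy': 196.14039802351562, 'k1': -0.013167656609783978, 'view': array([[-0.00876249, -0.99988535, -0.01234922, -0.10837565],
       [ 0.99274947, -0.01017919,  0.11977012, -0.60477201],
       [-0.11988209, -0.0112102 ,  0.99272484, -1.26298764],
       [ 0.        ,  0.        ,  0.        ,  1.        ]])}
{'t': 0.1, 'q': array([ 1.21488524,  0.4777555 ,  0.02238178,  1.55633692, -0.01151183,
        1.10930639, -0.08309806]), 'joint_vel': array([-0.00022493, -0.001105  ,  0.00154181, -0.00199636, -0.0004692 ,
        0.00061401,  0.00131887]), 'joint_torque': array([ 4.83947384e-03, -5.97755241e+01,  1.61350116e+00, -2.81955600e+01,
        1.27372064e-02,  5.00898255e-03,  3.10372229e-05]), 'eef_pos': array([ 0.16540492, -0.65387363,  0.23040479]), 'tool_rot': array([-8.21719208e-04,  9.92334281e-01,  1.23579814e-01, -1.68096183e-04]), 'contact_force': array([-0.03193079,  0.01742002, -0.26453449]), 'torque': array([-0.01127203, -0.01760629, -0.01130141]), 'grasp_force': 0.0, 'gripper_width': 0.9958219681462266}
```

View pics/side0.png

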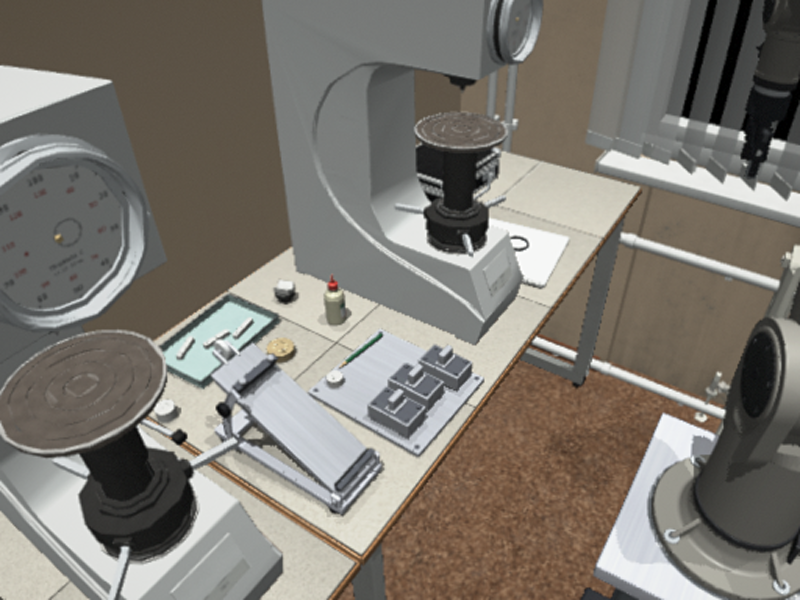

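View pics/top0.png

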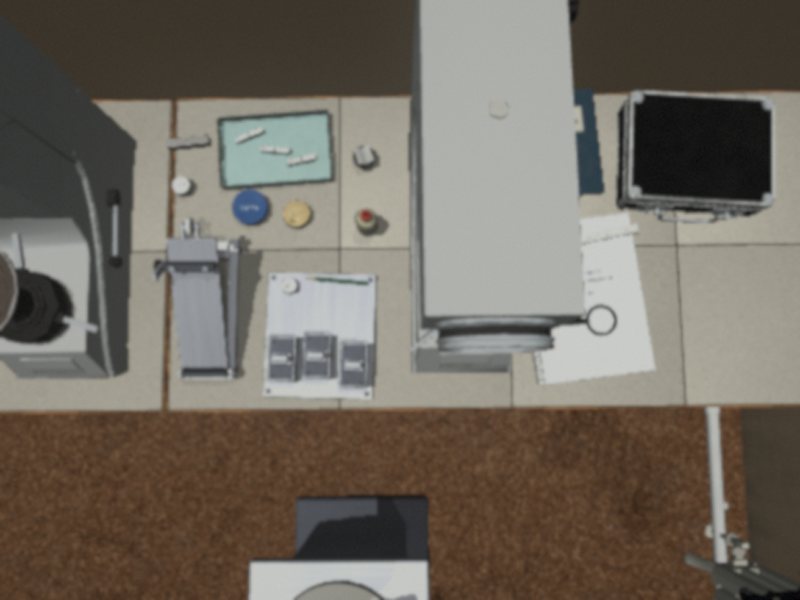

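The side view shows the ramp at about (295,415), the plate at (400,390), and three sliders at (397,408), (416,383) and (446,365). The top view shows the sliders' tops at (283,357), (319,355) and (354,363), with the ramp running from (205,375) up to (195,255). The right tester overhangs from x≈412 px rightward.

```bash
cat > h.py <<'E'
import numpy as np,cv2
from station import bot
def ray(n,u,v):
    i=bot.camera_info(n);f=192/np.tan(np.radians(i["vertical_fov"])/2)
    K=np.array([[f,0,i["cx"]],[0,f,i["cy"]],[0,0,1]])
    x,y=cv2.undistortPoints(np.array([[[u,v]]],float),K,np.array([i["k1"],0,0,0,0]))[0,0]
    V=i["view"];R=V[:3,:3];return -R.T@V[:3,3],R.T@np.array([x,-y,-1])
def onz(n,u,v,z):
    c,d=ray(n,u,v);return c+d*(z-c[2])/d[2]
def tri(a,b):
    c,d=ray("top",*a);e,g=ray("side",*b)
    s=np.linalg.lstsq(np.array([d,-g]).T,e-c,rcond=None)[0]
    p,q=c+d*s[0],e+g*s[1];return (p+q)/2,np.linalg.norm(p-q)
def proj(n,p):
    i=bot.camera_info(n);f=192/np.tan(np.radians(i["vertical_fov"])/2)
    q=i["view"][:3,:3]@np.asarray(p)+i["view"][:3,3];x,y=q[0]/-q[2],-q[1]/-q[2];s=1+i["k1"]*(x*x+y*y)
    return np.array([f*x*s+i["cx"],f*y*s+i["cy"]])
E
python3 - <<'E'
from h import *
t=bot.read_camera("top");s=bot.read_camera("side")
cv2.imwrite("pics/t.png",t);cv2.imwrite("pics/s.png",s)
cv2.imwrite("pics/tc.png",cv2.resize(t[145:260,98:248],None,fx=5.2,fy=5.2,interpolation=cv2.INTER_CUBIC))
cv2.imwrite("pics/sc.png",cv2.resize(s[205:330,130:315],None,fx=4.3,fy=4.3,interpolation=cv2.INTER_CUBIC))
E
```

```text
(no output)
```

View pics/tc.png

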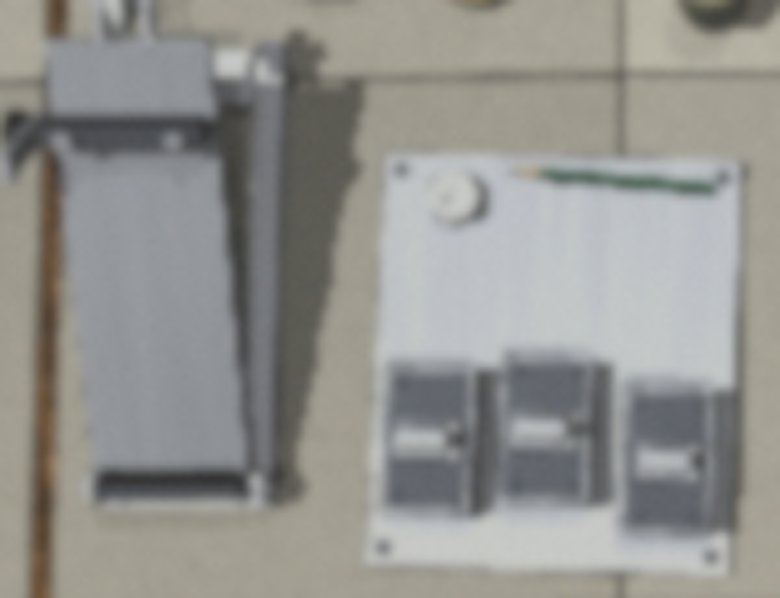

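View pics/sc.png

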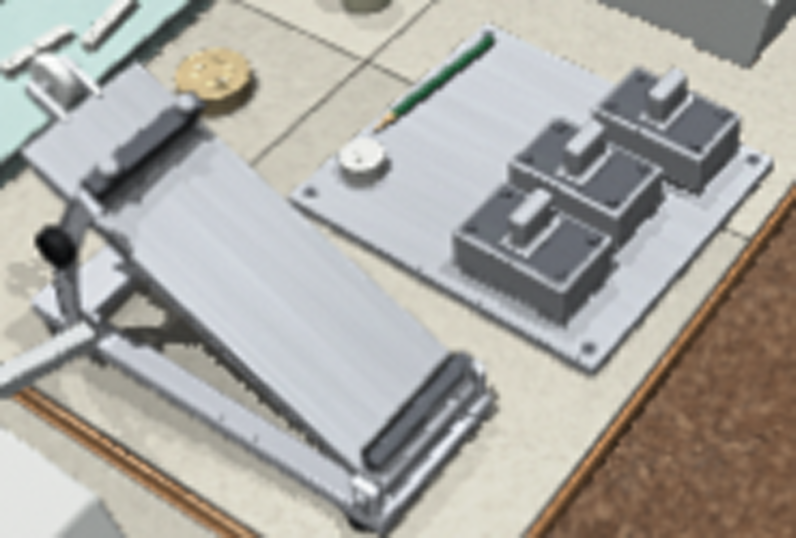

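The top crop shows the sliders' top faces (A x 388–470 y 365–512, B 505–590/355–503, C 628–710/385–530), with white fin tops at (420,438), (537,430) and (665,461). The start bar's lower edge runs along y≈150 from x 62 to 218, and the buffer's upper edge along y≈470. The side crop shows the bar's lower edge from (103,195) to (205,125).

```bash
cat >> h.py <<'E'
T=lambda x,y:(98+(x+.5)/5.2-.5,145+(y+.5)/5.2-.5)
S=lambda x,y:(130+(x+.5)/4.3-.5,205+(y+.5)/4.3-.5)
E
python3 - <<'E'
from h import *
np.set_printoptions(precision=4,suppress=True)
print("cams",ray("top",0,0)[0],ray("side",0,0)[0])
for n,c in dict(A=[(388,366),(464,366),(464,510),(387,508)],B=[(505,355),(590,357),(588,503),(503,500)],C=[(628,386),(708,386),(708,530),(624,528)]).items():
    P=np.array([onz("top",*T(*q),.044) for q in c]);print(n,P[:,:2].tolist(),P.mean(0)[:2])
for n,c in dict(A=(421,438),B=(537,430),C=(665,461)).items(): print("fin",n,onz("top",*T(*c),.068))
print("plate",[onz("top",*T(*q),.01)[:2] for q in [(387,155),(742,160),(728,572),(366,565)]])
for k,a,b in [("planeTL",(48,42),(22,150)),("planeTR",(212,40),(135,65)),("finA",(421,438),(528,208)),("finB",(537,430),(584,140)),("finC",(665,461),(668,85)),
 ("barL",(64,152),(103,195)),("barR",(219,150),(208,128)),("bufTopL",(97,470),(365,450)),("bufTopR",(249,470),(452,353))]: print(k,*tri(T(*a),S(*b)))
E
```

```text
cams [ 0.448  -0.1287  1.3249] [0.1264 0.6251 0.7629]
A [[0.5518951077669358, 0.11750797079042977], [0.5515023235616006, 0.07644238300231512], [0.47428671264804634, 0.07577049176195791], [0.4757061165721186, 0.11709444803091862]] [0.5133 0.0967]
B [[0.5572318714949926, 0.054348868134710626], [0.5557071690030569, 0.008475641322565342], [0.4774357083787063, 0.009353238615564169], [0.4794320373422878, 0.054901001934805765]] [0.5175 0.0318]
C [[0.5398737433532619, -0.012021754533649467], [0.5394624406563372, -0.05505841661786129], [0.46252321341376273, -0.05479784258948475], [0.4639760821833001, -0.009926502512921709]] [ 0.5015 -0.033 ]
fin A [0.5118 0.095  0.068 ]
fin B [0.5154 0.0338 0.068 ]
fin C [ 0.4985 -0.0337  0.068 ]
plate [array([0.6729, 0.1261]), array([ 0.6679, -0.0725]), array([ 0.44  , -0.0637]), array([0.4454, 0.1348])]
planeTL [0.7091 0.2715 0.1509] 0.001595817888374298
planeTR [0.7097 0.1891 0.148 ] 0.0014006085544126415
finA [0.5127 0.0959 0.0654] 0.0018245710981902219
finB [0.5158 0.0341 0.0665] 0.0007190734273664749
finC [ 0.4987 -0.0335  0.0667] 0.0003731431789099001
barL [0.6555 0.2654 0.1426] 0.004494225960191208
barR [0.6573 0.1899 0.1282] 0.0023595449537417244
bufTopL [0.4955 0.2693 0.0553] 0.0032626736242953895
bufTopR [0.4971 0.1911 0.0477] 0.0013002955416154688
```

```bash
python3 - <<'E'
from h import *
np.set_printoptions(precision=3,suppress=True)
k=1.5625
for n,a,b in [("dialfront",(553,346),(541,20)),("basecorner",(415,371),(477,340)),("tableedge",(200,409),None)]:
    a=(a[0]/k,a[1]/k)
    if b: print(n,*tri(a,(b[0]/k,b[1]/k)))
    print(onz("top",*a,0),onz("top",*a,.06),onz("top",*a,.45))
# line fits: ramp edges via dark-bar mask
t=cv2.imread("pics/t.png");g=cv2.cvtColor(t,cv2.COLOR_BGR2GRAY)
for u in range(108,146,4): print(u,g[160:184,u].tolist(),g[228:246,u].tolist())
E
```

```text
dialfront [ 0.496 -0.288  0.548] 0.0021946246257964794
[ 0.532 -0.399  0.   ] [ 0.528 -0.387  0.06 ] [ 0.503 -0.307  0.45 ]
basecorner [ 0.49  -0.143  0.012] 0.005910034620081152
[ 0.488 -0.144  0.   ] [ 0.486 -0.143  0.06 ] [ 0.475 -0.139  0.45 ]
[0.422 0.252 0.   ] [0.423 0.234 0.06 ] [0.431 0.122 0.45 ]
108 [145, 144, 145, 144, 141, 134, 119, 93, 73, 79, 101, 120, 124, 115, 97, 82, 73, 69, 72, 76, 76, 77, 81, 83] [118, 117, 116, 117, 122, 129, 132, 130, 125, 123, 121, 118, 116, 114, 115, 119, 125, 126]
112 [149, 151, 150, 149, 149, 144, 129, 99, 73, 69, 77, 81, 86, 100, 119, 134, 140, 139, 140, 142, 144, 146, 150, 151] [157, 156, 156, 157, 159, 158, 159, 159, 158, 159, 160, 159, 159, 158, 158, 157, 158, 156]
116 [150, 149, 150, 149, 148, 143, 127, 99, 73, 71, 76, 79, 79, 84, 100, 119, 134, 140, 144, 148, 150, 152, 151, 151] [149, 151, 153, 153, 155, 151, 142, 129, 114, 108, 104, 107, 114, 127, 140, 148, 151, 153]
120 [150, 149, 151, 150, 150, 145, 129, 100, 73, 72, 77, 79, 80, 86, 107, 129, 139, 142, 145, 150, 152, 153, 152, 154] [151, 149, 149, 150, 148, 143, 126, 93, 62, 53, 67,
[... 542 characters left out ...]
2, 144, 149, 151, 150] [146, 146, 146, 146, 146, 142, 128, 98, 66, 55, 66, 82, 106, 142, 159, 153, 146, 146]
136 [144, 146, 145, 147, 147, 143, 128, 96, 68, 59, 63, 65, 69, 83, 106, 127, 137, 143, 146, 148, 150, 151, 152, 152] [144, 144, 144, 145, 143, 139, 122, 91, 59, 54, 67, 84, 111, 145, 162, 155, 148, 147]
140 [116, 91, 87, 88, 86, 79, 76, 71, 68, 64, 68, 68, 69, 73, 79, 93, 105, 108, 110, 112, 112, 112, 114, 120] [145, 146, 146, 145, 144, 140, 123, 92, 60, 54, 66, 84, 114, 149, 162, 155, 148, 147]
144 [130, 111, 107, 104, 94, 75, 66, 70, 77, 80, 79, 76, 76, 76, 75, 74, 73, 75, 75, 75, 74, 75, 72, 72] [130, 133, 135, 135, 135, 130, 122, 100, 79, 65, 66, 76, 102, 134, 151, 151, 147, 148]
```

Emit:
creep_tool --rows '{"motion": [[0,0,0,0.124,0],[0,0,0,0.124,0],[0.019,-0.039,0.004,0,0],[0.019,-0.039,0.004,0,0],[0.019,-0.039,0.004,0,0],[0.019,-0.039,0.004,0,0],[0.019,-0.039,0.004,0,0],[0.019,-0.039,0.004,0,0],[0.019,-0.039,0.004,0,0],[0.02,-0.036,0.01,0,0],[0.02,-0.036,0.01,0,0],[0.02,-0.036,0.01,0,0],[0.02,-0.036,0.01,0,0],[0.02,-0.036,0.01,0,0],[0.0095,-0.042,0,0,0],[0.0095,-0.042,0,0,0],[0.0095,-0.042,0,0,0],[0.0095,-0.042,0,0,0],[0,0,0,0,0]]}' --grip_n 40

```text
t: 2.1
eef_pos: [0.4382, -0.0276, 0.1538]
tool_rot: [-0.001, 1.0, 0.004, 0.001]
contact_force: [-0.1, 0.2, 0.8]
gripper_width: -0.0
grasp_force: 0.0
```

```bash
python3 - <<'E'
from h import *
np.set_printoptions(precision=4,suppress=True)
th=np.radians(24.7)
for th in np.radians([23,25,27]):
  for zb in (.046,.05,.054):
    b=onz("top",125,235,zb); ex=np.array([np.cos(th),0,np.sin(th)]);n=np.array([-np.sin(th),0,np.cos(th)])
    s=b+.184*ex; print(np.degrees(th),zb,b,s,"barv",proj("top",s+.022*n),"side barmid",proj("side",s),proj("side",b),proj("side",b+.2345*ex))
print("meas",S(154,160),S(407,403),S(78,107))
E
```

```text
23.0 0.046 [0.497  0.2485 0.046 ] [0.6664 0.2485 0.1179] barv [116.2879 172.4867] side barmid [158.5407 251.2685] [219.5276 304.7214] [142.6872 237.1468]
23.0 0.05 [0.4969 0.2474 0.05  ] [0.6662 0.2474 0.1219] barv [116.259  172.2788] side barmid [158.648  249.7566] [219.7664 303.2835] [142.7637 235.6204]
23.0 0.054 [0.4967 0.2462 0.054 ] [0.6661 0.2462 0.1259] barv [116.23   172.0696] side barmid [158.7561 248.2381] [220.0064 301.8388] [142.8409 234.0875]
25.0 0.046 [0.497  0.2485 0.046 ] [0.6638 0.2485 0.1238] barv [115.593  173.3725] side barmid [158.9013 249.9352] [219.5276 304.7214] [143.0345 235.3631]
25.0 0.05 [0.4969 0.2474 0.05  ] [0.6636 0.2474 0.1278] barv [115.5617 173.1666] side barmid [159.0103 248.412 ] [219.7664 303.2835] [143.1127 233.8221]
25.0 0.054 [0.4967 0.2462 0.054 ] [0.6635 0.2462 0.1318] barv [115.5302 172.9593] side barmid [159.1201 246.8821] [220.0064 301.8388] [143.1916 232.2746]
27.0 0.046 [0.497  0.2485 0.046 ] [0.661  0.2485 0.1295] barv [114.9036 174.3474] side barmid [159.3379 248.6525] [219.5276 304.7214] [143.4766 233.6363]
27.0 0.05 [0.4969 0.2474 0.05  ] [0.6608 0.2474 0.1335] barv [114.8698 174.1437] side barmid [159.4487 247.1178] [219.7664 303.2835] [143.5567 232.0806]
27.0 0.054 [0.4967 0.2462 0.054 ] [0.6606 0.2462 0.1375] barv [114.8358 173.9387] side barmid [159.5603 245.5764] [220.0064 301.8388] [143.6376 230.5183]
meas (165.43023255813955, 241.82558139534885) (224.2674418604651, 298.3372093023256) (147.75581395348837, 229.5)
```

Emit:
creep_tool --rows '{"motion": [[-0.001,0.0055,0.04,0,0],[0,0,0.045,0,0],[0,0,0.045,0,0],[0,0,0.003,0,0],[0,0,0,0,0]]}'

```text
t: 2.6
eef_pos: [0.435, -0.0393, 0.0202]
tool_rot: [0.0, 1.0, -0.0, -0.001]
contact_force: [0.1, -0.4, 1.4]
gripper_width: 0.002
grasp_force: 0.0
```

```bash
python3 - <<'E'
from h import *
from scipy.optimize import least_squares
np.set_printoptions(precision=4,suppress=True)
def f(p):
    xb,y,zb,th=p;ex=np.array([np.cos(th),0,np.sin(th)]);n=np.array([-np.sin(th),0,np.cos(th)]);b=np.array([xb,y,zb]);s=b+.184*ex
    return np.r_[proj("side",s)-S(155,161),proj("side",b)-S(407,403),proj("side",b+.2345*ex)-S(78,107),proj("top",b)-T(173,470),proj("top",b+.2345*ex)-T(130,41),proj("top",s+.022*n)[1]-174]
r=least_squares(f,[.497,.23,.05,.45]);print(r.x,np.degrees(r.x[3]),r.fun)
E
```

```text
[0.4968 0.2302 0.0499 0.453 ] 25.957408795833864 [-1.0557  1.2243  0.29   -0.3639  1.0945 -0.8069  0.2823 -0.0222 -0.5144
  0.1601 -0.4306]
```

Emit:
creep_tool --rows '{"motion": [[0.003,-0.006,0,0,0],[0.005,0,0,0,0],[0.005,0,0,0,0],[0.005,0,0,0,0],[0.005,0,0,0,0]]}'

```text
t: 3.1
eef_pos: [0.4584, -0.0332, 0.0207]
tool_rot: [0.0, 1.0, -0.0, -0.0]
contact_force: [-5.0, -0.7, 3.3]
gripper_width: -0.002
grasp_force: 2.1
```

Emit:
creep_tool --rows '{"motion": [[0.005,0,0,0,0],[0.005,0,0,0,0]]}'

```text
t: 3.3
eef_pos: [0.4688, -0.033, 0.0203]
tool_rot: [0.0, 1.0, -0.0, -0.0]
contact_force: [-4.2, 0.1, 3.8]
gripper_width: 0.003
grasp_force: 2.1
```

Emit:
creep_tool --rows '{"motion": [[0.005,0,0,0,0],[0.005,0,0,0,0]]}'

```text
t: 3.5
eef_pos: [0.479, -0.033, 0.0202]
tool_rot: [0.0, 1.0, -0.0, -0.0]
contact_force: [-4.3, -0.2, 3.4]
gripper_width: -0.004
grasp_force: 2.1
```

Emit:
creep_tool --rows '{"motion": [[0.005,0,0,0,0],[0.005,0,0,0,0]]}'

```text
t: 3.7
eef_pos: [0.4892, -0.0329, 0.0202]
tool_rot: [-0.0, 1.0, -0.0, 0.0]
contact_force: [-3.1, -0.6, 2.0]
gripper_width: -0.003
grasp_force: 1.8
```

Emit:
creep_tool --rows '{"motion": [[-0.039,0,-0.001,0,0],[0,-0.033,0,0,0],[0,-0.0335,0,0,0],[0,0,0,0,0],[0,0,0,0,0]]}'

```text
t: 4.2
eef_pos: [0.4514, 0.0346, 0.0216]
tool_rot: [-0.0, 1.0, 0.001, 0.001]
contact_force: [-0.2, 0.5, -0.1]
gripper_width: -0.006
grasp_force: 0.0
```

Emit:
creep_tool --rows '{"motion": [[0.005,0,0,0,0],[0.005,0,0,0,0],[0.005,0,0,0,0],[0.005,0,0,0,0],[0.005,0,0,0,0]]}'

```text
t: 4.7
eef_pos: [0.4743, 0.0329, 0.0211]
tool_rot: [0.0, 1.0, -0.0, -0.001]
contact_force: [-4.0, -0.0, 1.3]
gripper_width: 0.001
grasp_force: 1.4
```

Emit:
creep_tool --rows '{"motion": [[0.005,0,0,0,0],[0.005,0,0,0,0]]}'

```text
t: 4.9
eef_pos: [0.4849, 0.0335, 0.0211]
tool_rot: [-0.0, 1.0, -0.0, -0.0]
contact_force: [-2.2, -0.1, -1.2]
gripper_width: 0.002
grasp_force: 0.9
```

Emit:
creep_tool --rows '{"motion": [[0.005,0,0,0,0],[0.005,0,0,0,0]]}'

```text
t: 5.1
eef_pos: [0.4951, 0.0336, 0.0212]
tool_rot: [-0.0, 1.0, -0.0, -0.0]
contact_force: [-1.8, -1.1, -0.8]
gripper_width: 0.0
grasp_force: 0.9
```

Emit:
creep_tool --rows '{"motion": [[0.005,0,0,0,0],[0.005,0,0,0,0]]}'

```text
t: 5.3
eef_pos: [0.5051, 0.0336, 0.0213]
tool_rot: [-0.0, 1.0, -0.0, -0.0]
contact_force: [-2.0, 0.1, -1.5]
gripper_width: 0.002
grasp_force: 0.9
```

Emit:
creep_tool --rows '{"motion": [[-0.028,0,0,0,0],[-0.028,0,0,0,0],[0,-0.031,0,0,0],[0,-0.031,0,0,0],[0,0,0,0,0],[0,0,0,0,0]]}'

```text
t: 5.9
eef_pos: [0.4499, 0.0965, 0.0217]
tool_rot: [-0.0, 1.0, 0.001, 0.001]
contact_force: [0.1, -0.3, 0.6]
gripper_width: 0.001
grasp_force: 0.0
```

Emit:
creep_tool --rows '{"motion": [[0.005,0,0,0,0],[0.005,0,0,0,0],[0.005,0,0,0,0],[0.005,0,0,0,0],[0.005,0,0,0,0]]}'

```text
t: 6.4
eef_pos: [0.4699, 0.0938, 0.0205]
tool_rot: [0.002, 1.0, -0.001, -0.004]
contact_force: [-11.4, -1.5, 9.0]
gripper_width: -0.0
grasp_force: 5.7
```

Emit:
creep_tool --rows '{"motion": [[0.005,0,0,0,0],[0.005,0,0,0,0]]}'

```text
t: 6.6
eef_pos: [0.4798, 0.094, 0.0204]
tool_rot: [0.001, 1.0, -0.0, -0.004]
contact_force: [-10.9, -1.1, 7.2]
gripper_width: 0.003
grasp_force: 5.3
```

Emit:
creep_tool --rows '{"motion": [[0.005,0,0,0,0],[0.005,0,0,0,0]]}'

```text
t: 6.8
eef_pos: [0.4903, 0.0941, 0.0205]
tool_rot: [0.001, 1.0, -0.0, -0.004]
contact_force: [-8.5, 0.2, 6.1]
gripper_width: 0.003
grasp_force: 4.6
```

Emit:
creep_tool --rows '{"motion": [[0.005,0,0,0,0],[0.005,0,0,0,0]]}'

```text
t: 7.0
eef_pos: [0.5004, 0.0942, 0.0205]
tool_rot: [0.001, 1.0, -0.0, -0.004]
contact_force: [-10.6, -0.7, 6.5]
gripper_width: -0.006
grasp_force: 5.0
```

Emit:
creep_tool --rows '{"motion": [[-0.015,0,0,0,0],[-0.03,0,-0.03,0,0.5],[0,0,-0.05,0,0.5],[0,0,0,0,0.5],[0,0,0,0,0.5]]}'

```text
t: 7.5
eef_pos: [0.4603, 0.0951, 0.1027]
tool_rot: [-0.0, 1.0, -0.001, 0.002]
contact_force: [-0.0, 0.7, -0.1]
gripper_width: 0.498
grasp_force: 0.0
```

```bash
python3 - <<'E'
from h import *
t=bot.read_camera("top");s=bot.read_camera("side")
cv2.imwrite("pics/t1.png",t);cv2.imwrite("pics/s1.png",s)
a=cv2.resize(t[165:250,165:250],None,fx=4.7,fy=4.7,interpolation=cv2.INTER_CUBIC)
b=cv2.resize(s[205:290,230:315],None,fx=4.7,fy=4.7,interpolation=cv2.INTER_CUBIC)
cv2.imwrite("pics/c1.png",np.hstack([a,b]))
E
```

```text
(no output)
```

View pics/c1.png

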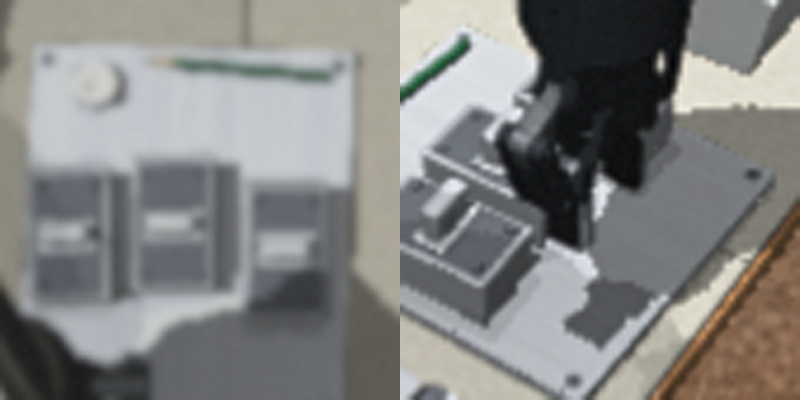

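The crop shows all three sliders flat and shifted away from the robot. Slider A's fin is at crop (63,236), B's at (173,225) and C's at (286,247), roughly parallel to the plate.

```bash
python3 - <<'E'
from h import *
c=lambda x,y:(165+(x+.5)/4.7-.5,165+(y+.5)/4.7-.5)
for q in [(64,236),(173,225),(286,247)]: print(onz("top",*c(*q),.068))
print([onz("top",*c(*q),.044)[:2] for q in [(33,178),(104,177),(107,301),(35,300)]])
E
```

```text
[0.55023605 0.09631892 0.068     ]
[0.55607313 0.0324599  0.068     ]
[ 0.542548   -0.03368576  0.068     ]
[array([0.58715363, 0.11960177]), array([0.5873283 , 0.07702193]), array([0.51324065, 0.07458115]), array([0.51422334, 0.11747897])]
```

Emit:
creep_tool --rows '{"motion": [[0.045,-0.001,0,0,0.5],[0.045,0,0,0,0.5],[0,0,0.025,0,0.5],[0,0,0.025,0,0.5],[0,0,0,0,0.5]]}'

```text
t: 8.1
eef_pos: [0.5459, 0.0955, 0.047]
tool_rot: [0.001, 1.0, -0.0, -0.004]
contact_force: [-0.6, 0.2, -0.2]
gripper_width: 0.5
grasp_force: 0.0
```

Emit:
creep_tool --rows '{"motion": [[0.005,0,-0.004,0,0.5],[0,0,0,0,0.5],[0,0,0,0,0],[0,0,0,0,0],[0,0,0,0,0],[0,0,0,0,0],[0,0,0,0,0]]}' --grip_n 40

```text
t: 8.8
eef_pos: [0.555, 0.0974, 0.0569]
tool_rot: [-0.001, 1.0, 0.0, 0.002]
contact_force: [-0.1, 0.9, 6.3]
gripper_width: 0.333
grasp_force: 39.4
```

Emit:
creep_tool --rows '{"motion": [[0,0,0,0,0.5],[0,0,0,0,0.5],[-0.002,0,0.002,0,0.5],[0,0,0,0,0.5],[0,0,0,0,0.5]]}' --grip_n 40

```text
t: 9.3
eef_pos: [0.5514, 0.0963, 0.053]
tool_rot: [0.0, 1.0, -0.0, -0.0]
contact_force: [1.2, -0.3, 0.6]
gripper_width: 0.5
grasp_force: 0.0
```

Emit:
creep_tool --rows '{"motion": [[-0.001,0,0.003,0,0],[0,0,0,0,0],[0,0,0,0,0],[0,0,0,0,0],[0,0,0,0,0],[0,0,0,0,0]]}' --grip_n 40

```text
t: 9.9
eef_pos: [0.5514, 0.0976, 0.0509]
tool_rot: [-0.001, 1.0, 0.0, 0.001]
contact_force: [-0.7, 2.1, 5.9]
gripper_width: 0.338
grasp_force: 39.2
```

Emit:
creep_tool --rows '{"motion": [[0,0,-0.01,0,0],[0,0,-0.01,0,0],[0,0,-0.01,0,0],[0,0,-0.03,0,0],[0,0,-0.03,0,0],[0,0,-0.03,0,0],[0,0,0,0,0],[0,0,0,0,0]]}'

```text
t: 10.7
eef_pos: [0.5505, 0.0962, 0.1704]
tool_rot: [0.0, 1.0, -0.0, 0.0]
contact_force: [-1.1, -0.5, -7.7]
gripper_width: 0.342
grasp_force: 42.3
```

Emit:
creep_tool --rows '{"motion": [[0,0,-0.03,0,0],[0.01,-0.02,0,0,0],[0.015,-0.04,0,0,0],[0.015,-0.04,0,0,0],[0.0095,-0.034,0,0.009,0],[0,0,0,0,0],[0,0,0,0,0],[0,0,0,0,0],[0,0,0,0,0]]}'

```text
t: 11.6
eef_pos: [0.6, 0.2284, 0.1992]
tool_rot: [0.001, 1.0, -0.006, -0.001]
contact_force: [0.3, 0.6, -7.2]
gripper_width: 0.341
grasp_force: 42.4
```

```bash
python3 - <<'E'
from h import *
s=bot.read_camera("side");t=bot.read_camera("top")
cv2.imwrite("pics/c2.png",np.hstack([cv2.resize(t[140:250,90:190],(400,440),interpolation=cv2.INTER_CUBIC),cv2.resize(s[195:305,140:240],(400,440),interpolation=cv2.INTER_CUBIC)]))
E
```

```text
(no output)
```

View pics/c2.png

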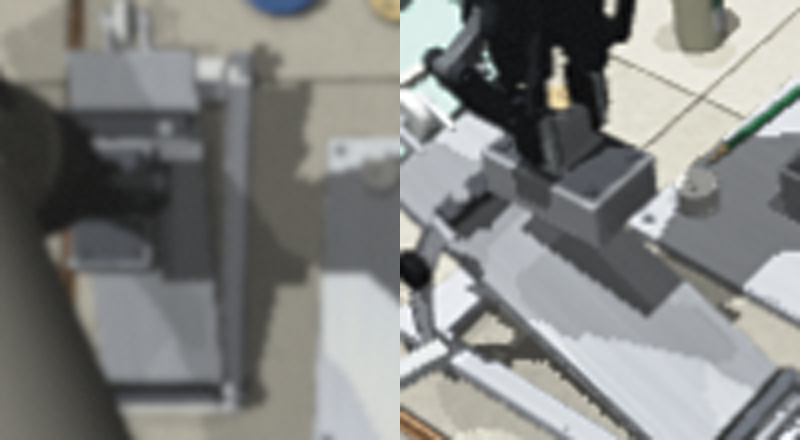

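The slider hangs level above the plane, in line with it and short of the bar (side view: slider at (590,190), start bar at (470,205)).

Emit:
creep_tool --rows '{"motion": [[0,-0.0015,0.015,0,0],[0,0,0.015,0,0],[0,0,0.003,0,0],[0,0,0,0,0],[0,0,0,0,0]]}' --grip_n 25

```text
t: 12.2
eef_pos: [0.6004, 0.2321, 0.1673]
tool_rot: [-0.0, 1.0, -0.005, 0.0]
contact_force: [-0.8, 0.6, -6.5]
gripper_width: 0.337
grasp_force: 42.4
```

Emit:
creep_tool --rows '{"motion": [[0,0,0.002,0,0],[0,0,0.002,0,0],[0,0,0,0,0]]}'

```text
t: 12.5
eef_pos: [0.6002, 0.232, 0.1632]
tool_rot: [0.0, 1.0, -0.005, -0.0]
contact_force: [-0.4, 0.0, -6.8]
gripper_width: 0.341
grasp_force: 42.4
```

Emit:
creep_tool --rows '{"motion": [[0,0.002,0.002,0,0],[0,0,0.002,0,0],[0,0,0,0,0]]}'

```text
t: 12.8
eef_pos: [0.6001, 0.2296, 0.1589]
tool_rot: [0.0, 1.0, -0.005, -0.0]
contact_force: [-0.3, 0.7, -7.3]
gripper_width: 0.339
grasp_force: 42.4
```

Emit:
creep_tool --rows '{"motion": [[-0.002,0,0.0025,0,0],[-0.002,0,0.0025,0,0],[0,0,0,0,0]]}'

```text
t: 13.1
eef_pos: [0.5959, 0.2302, 0.1542]
tool_rot: [0.0, 1.0, -0.004, -0.0]
contact_force: [-0.6, -0.0, -5.1]
gripper_width: 0.338
grasp_force: 42.4
```

Emit:
creep_tool --rows '{"motion": [[-0.002,0,0.0025,0,0],[-0.002,0,0.0025,0,0],[0,0,0,0,0]]}'

```text
t: 13.4
eef_pos: [0.5926, 0.2317, 0.1504]
tool_rot: [-0.001, 1.0, -0.004, 0.001]
contact_force: [-2.1, 3.4, 2.0]
gripper_width: 0.337
grasp_force: 41.4
```

Emit:
creep_tool --rows '{"motion": [[-0.002,0,0.0027,0,0],[-0.002,0,0.0027,0,0],[0,0,0,0,0]]}'

```text
t: 13.7
eef_pos: [0.5879, 0.2322, 0.1451]
tool_rot: [-0.001, 1.0, -0.004, 0.0]
contact_force: [-4.8, 3.4, 6.0]
gripper_width: 0.339
grasp_force: 42.3
```

Emit:
creep_tool --rows '{"motion": [[-0.002,0,0.0027,0,0],[-0.002,0,0.0027,0,0],[0,0,0,0,0]]}'

```text
t: 14.0
eef_pos: [0.5837, 0.2324, 0.1402]
tool_rot: [-0.001, 1.0, -0.004, 0.0]
contact_force: [-6.6, 2.8, 11.1]
gripper_width: 0.337
grasp_force: 43.8
```

Emit:
creep_tool --rows '{"motion": [[-0.002,0,0.0027,0,0],[0,0,0,0,0]]}'

```text
t: 14.2
eef_pos: [0.5814, 0.2324, 0.1374]
tool_rot: [-0.001, 1.0, -0.004, 0.0]
contact_force: [-7.2, 2.1, 10.6]
gripper_width: 0.337
grasp_force: 44.4
```

Emit:
creep_tool --rows '{"motion": [[-0.002,0,0.0027,0,0],[0,0,0,0,0]]}'

```text
t: 14.4
eef_pos: [0.5792, 0.2325, 0.1345]
tool_rot: [-0.001, 1.0, -0.004, -0.0]
contact_force: [-7.0, 2.9, 8.7]
gripper_width: 0.337
grasp_force: 44.9
```

Emit:
creep_tool --rows '{"motion": [[-0.001,0,0.002,0,0],[0,0,0,0,0]]}'

```text
t: 14.6
eef_pos: [0.5784, 0.2326, 0.1331]
tool_rot: [-0.001, 1.0, -0.004, 0.0]
contact_force: [-8.7, 2.3, 12.2]
gripper_width: 0.342
grasp_force: 46.1
```

```bash
python3 - <<'E'
from h import *
s=bot.read_camera("side")
cv2.imwrite("pics/c3.png",cv2.resize(s[195:305,140:240],(600,600*11//10)[:2],interpolation=cv2.INTER_CUBIC)[:600])
E
```

```text
(no output)
```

View pics/c3.png

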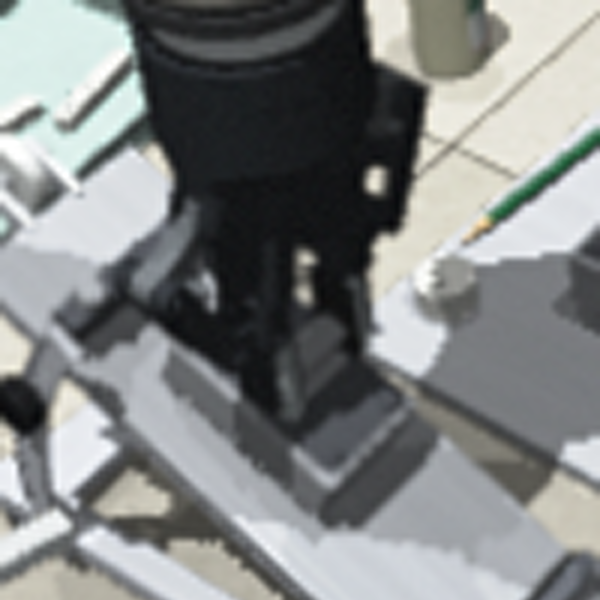

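The slider lies tilted with the plane, its lower edge parallel to the plane's edge and a clear gap to the bar at (95,320). Next I release it to seat it.

Emit:
creep_tool --rows '{"motion": [[0,0,-0.001,0,0.5],[0,0,0,0,0.5],[0,0,0,0,0.5],[0,0,0,0,0.5]]}'

```text
t: 15.05
eef_pos: [0.5795, 0.2297, 0.1319]
tool_rot: [0.0, 1.0, -0.005, -0.0]
contact_force: [-0.4, 0.1, 0.4]
gripper_width: 0.498
grasp_force: 0.0
```

```bash
python3 - <<'E'
from h import *
s=bot.read_camera("side");t=bot.read_camera("top");cv2.imwrite("pics/t4.png",t)
cv2.imwrite("pics/c4.png",np.hstack([cv2.resize(t[140:250,90:190],(400,440),interpolation=cv2.INTER_CUBIC),cv2.resize(s[195:305,140:240],(400,440),interpolation=cv2.INTER_CUBIC)]))
E
```

View pics/c4.png

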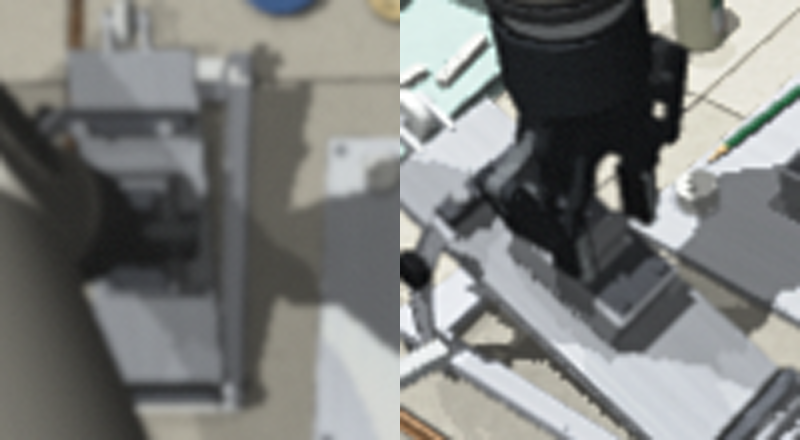

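Released, the slider stays flat on the plane, about 2 cm short of the bar (top view: front at row ~172, bar edge at ~135). Now I re-grip and slide it up.

Emit:
creep_tool --rows '{"motion": [[0,0,-0.001,0,0],[0,0,0,0,0],[0,0,0,0,0],[0,0,0,0,0],[0,0,0,0,0]]}' --grip_n 30

```text
t: 15.65
eef_pos: [0.579, 0.2316, 0.1335]
tool_rot: [-0.001, 1.0, -0.004, 0.0]
contact_force: [-2.4, 5.5, 4.3]
gripper_width: 0.342
grasp_force: 37.5
```

Emit:
creep_tool --rows '{"motion": [[0.0027,0,-0.0013,0,0],[0.0027,0,-0.0013,0,0]]}'

```text
t: 15.85
eef_pos: [0.5801, 0.2315, 0.1344]
tool_rot: [0.0, 1.0, -0.003, -0.004]
contact_force: [-14.9, 4.6, 2.8]
gripper_width: 0.337
grasp_force: 37.4
```

Emit:
creep_tool --rows '{"motion": [[0.0027,0,-0.0013,0,0],[0.0027,0,-0.0013,0,0]]}'

```text
t: 16.05
eef_pos: [0.5828, 0.2313, 0.1359]
tool_rot: [0.001, 1.0, -0.003, -0.007]
contact_force: [-17.5, 2.9, 3.9]
gripper_width: 0.343
grasp_force: 37.4
```

Emit:
creep_tool --rows '{"motion": [[0.0027,0.0005,-0.0013,0,0],[0.0027,0.0005,-0.0013,0,0]]}'

```text
t: 16.25
eef_pos: [0.5867, 0.231, 0.1385]
tool_rot: [0.001, 1.0, -0.003, -0.008]
contact_force: [-24.5, 5.2, 9.9]
gripper_width: 0.343
grasp_force: 39.8
```

Emit:
creep_tool --rows '{"motion": [[0.0027,0,-0.0013,0,0],[0.0027,0,-0.0013,0,0]]}'

```text
t: 16.45
eef_pos: [0.5919, 0.231, 0.1416]
tool_rot: [0.001, 1.0, -0.002, -0.008]
contact_force: [-23.0, 3.6, 11.8]
gripper_width: 0.342
grasp_force: 43.2
```

Emit:
creep_tool --rows '{"motion": [[0.0027,0,-0.0013,0,0]]}'

```text
t: 16.55
eef_pos: [0.595, 0.2311, 0.1433]
tool_rot: [0.001, 1.0, -0.003, -0.008]
contact_force: [-23.8, 2.5, 12.1]
gripper_width: 0.342
grasp_force: 43.4
```

Emit:
creep_tool --rows '{"motion": [[0.0018,0,-0.0009,0,0]]}'

```text
t: 16.65
eef_pos: [0.5964, 0.2312, 0.1442]
tool_rot: [0.001, 1.0, -0.003, -0.008]
contact_force: [-26.0, 5.7, 10.7]
gripper_width: 0.342
grasp_force: 42.1
```

Emit:
creep_tool --rows '{"motion": [[0.0018,0,-0.0009,0,0]]}'

```text
t: 16.75
eef_pos: [0.5977, 0.2313, 0.1449]
tool_rot: [0.001, 1.0, -0.002, -0.009]
contact_force: [-16.9, 3.0, 7.8]
gripper_width: 0.341
grasp_force: 39.8
```

Emit:
creep_tool --rows '{"motion": [[0.0018,0,-0.0009,0,0]]}'

```text
t: 16.85
eef_pos: [0.5988, 0.2312, 0.1456]
tool_rot: [0.001, 1.0, -0.002, -0.009]
contact_force: [-22.3, 3.8, 8.1]
gripper_width: 0.342
grasp_force: 38.6
```

Emit:
creep_tool --rows '{"motion": [[0.0018,0,-0.0009,0,0]]}'

```text
t: 16.95
eef_pos: [0.6005, 0.2313, 0.1466]
tool_rot: [0.001, 1.0, -0.002, -0.009]
contact_force: [-30.7, 3.6, 14.2]
gripper_width: 0.34
grasp_force: 38.0
```

```bash
python3 - <<'E'
from h import *
s=bot.read_camera("side");t=bot.read_camera("top");cv2.imwrite("pics/t5.png",t)
cv2.imwrite("pics/c5.png",np.hstack([cv2.resize(t[140:250,90:190],(400,440),interpolation=cv2.INTER_CUBIC),cv2.resize(s[195:305,140:240],(400,440),interpolation=cv2.INTER_CUBIC)]))
E
```

```text
(no output)
```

View pics/c5.png

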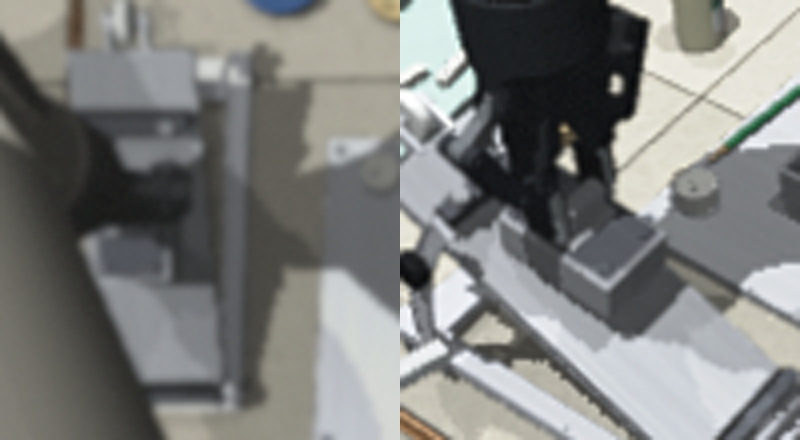

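The side view shows the slider's rear end has lifted: it rocked on its front edge, near (610,325). I'll reseat it, let go, and push low on its rear face instead.

Emit:
creep_tool --rows '{"motion": [[-0.003,0,0.002,0,0],[-0.003,0,0.003,0,0],[-0.003,0,0.003,0,0],[-0.002,0,0.003,0,0],[0,0,0,0,0]]}'

```text
t: 17.55
eef_pos: [0.5967, 0.2314, 0.1413]
tool_rot: [-0.0, 1.0, -0.003, -0.002]
contact_force: [-20.1, 0.5, 32.7]
gripper_width: 0.341
grasp_force: 55.0
```

Emit:
creep_tool --rows '{"motion": [[0,0,-0.001,0,0.5],[0,0,0,0,0.5],[0,0,0,0,0.5],[0,0,0,0,0.5]]}'

```text
t: 17.95
eef_pos: [0.6003, 0.2283, 0.1386]
tool_rot: [0.0, 1.0, -0.005, 0.0]
contact_force: [-2.5, -0.1, 5.5]
gripper_width: 0.503
grasp_force: 3.2
```

```bash
python3 - <<'E'
from h import *
s=bot.read_camera("side");t=bot.read_camera("top");cv2.imwrite("pics/t6.png",t)
cv2.imwrite("pics/c6.png",np.hstack([cv2.resize(t[140:250,90:190],(400,440),interpolation=cv2.INTER_CUBIC),cv2.resize(s[195:305,140:240],(400,440),interpolation=cv2.INTER_CUBIC)]))
E
```

```text
(no output)
```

View pics/c6.png

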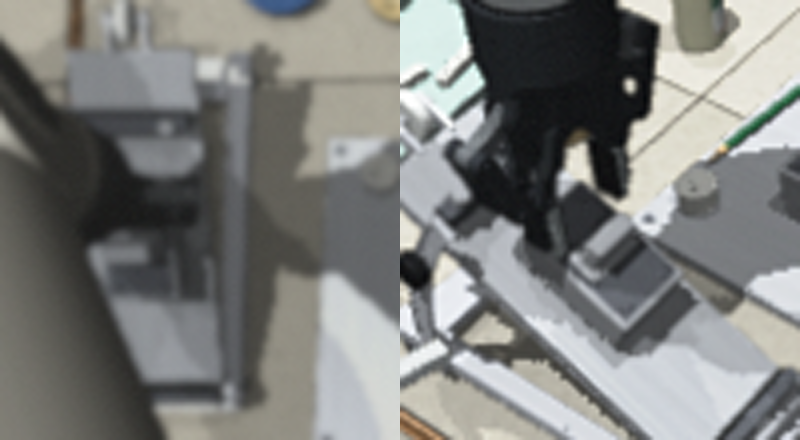

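Released, the slider lies flat again at about its earlier place (rear bottom corner near (625,350), fin top at (613,240)). I'll raise the tool, go behind it and push from there.

Emit:
creep_tool --rows '{"motion": [[0,-0.001,-0.03,0,0.5],[-0.02,0,-0.03,0,0],[-0.04,0,0,0,0],[-0.028,0,0,0,0],[0,0,0.03,0,0],[0,0,0,0,0]]}'

```text
t: 18.65
eef_pos: [0.5095, 0.2285, 0.1652]
tool_rot: [0.002, 1.0, -0.005, -0.003]
contact_force: [0.2, 0.1, -0.7]
gripper_width: -0.005
grasp_force: 0.0
```

```bash
python3 - <<'E'
from h import *
np.set_printoptions(precision=4,suppress=True)
s=bot.read_camera("side");t=bot.read_camera("top");cv2.imwrite("pics/t7.png",t);cv2.imwrite("pics/s7.png",s)
th=np.radians(26);ex=np.array([np.cos(th),0,np.sin(th)]);n=np.array([-np.sin(th),0,np.cos(th)])
for off in (0,-.003):
    b=np.array([.4968,.2302,.0499+off])
    def hit(u,v,h):
        c,d=ray("side",u,v);k=((b+h*n-c)@n)/(d@n);p=c+k*d-b;return p@ex,p[1]
    c=lambda x,y:(140+(x-400)/4,195+y/4)
    print("fin",hit(*c(614,240),.058),"rearL",hit(*c(628,318),.034),"rearR",hit(*c(682,272),.034),"rearbot",hit(*c(626,350),.004))
E
```

```text
fin (np.float64(0.10854599443705111), np.float64(0.0032528379128336227)) rearL (np.float64(0.07647273855054498), np.float64(0.01939262483585799)) rearR (np.float64(0.07353762683344273), np.float64(-0.02282729727844543)) rearbot (np.float64(0.06841036356068479), np.float64(0.01969724239008644))
fin (np.float64(0.11032738500174488), np.float64(0.0018357624003034478)) rearL (np.float64(0.07812715458087269), np.float64(0.0180763371459067)) rearR (np.float64(0.07518175439310018), np.float64(-0.024291578800400532)) rearbot (np.float64(0.07002484316534575), np.float64(0.018431390847102852))
```

Emit:
creep_tool --rows '{"motion": [[0,-0.0015,0.04,0,0],[0,0,0.038,0,0],[0.005,0,0,0,0],[0,0,0,0,0],[0,0,0,0,0]]}'

```text
t: 19.25
eef_pos: [0.5188, 0.233, 0.0926]
tool_rot: [-0.001, 1.0, -0.005, 0.002]
contact_force: [-0.1, 0.2, 0.5]
gripper_width: -0.001
grasp_force: 0.0
```

Emit:
creep_tool --rows '{"motion": [[0.005,0,0,0,0],[0.005,0,0,0,0]]}'

```text
t: 19.45
eef_pos: [0.5281, 0.2326, 0.092]
tool_rot: [-0.001, 1.0, -0.005, 0.001]
contact_force: [-0.2, 0.6, -0.5]
gripper_width: 0.002
grasp_force: 0.0
```

Emit:
creep_tool --rows '{"motion": [[0.005,0,0,0,0],[0.003,0,0,0,0]]}'

```text
t: 19.65
eef_pos: [0.5357, 0.2321, 0.0909]
tool_rot: [-0.0, 1.0, -0.005, 0.0]
contact_force: [-0.5, -0.6, -0.1]
gripper_width: 0.001
grasp_force: 0.0
```

Emit:
creep_tool --rows '{"motion": [[0.002,0.0015,0.002,0,0],[0.002,0,0,0,0]]}'

```text
t: 19.85
eef_pos: [0.5373, 0.2306, 0.088]
tool_rot: [0.0, 1.0, -0.004, -0.002]
contact_force: [-9.6, -0.2, 6.1]
gripper_width: -0.004
grasp_force: 4.3
```

Emit:
creep_tool --rows '{"motion": [[0.0027,0,-0.0013,0,0],[0.0027,0,-0.0013,0,0]]}'

```text
t: 20.05
eef_pos: [0.5402, 0.2303, 0.0897]
tool_rot: [0.001, 1.0, -0.004, -0.004]
contact_force: [-8.8, 0.2, 2.2]
gripper_width: -0.0
grasp_force: 5.0
```

Emit:
creep_tool --rows '{"motion": [[0.0027,0,-0.0013,0,0],[0.0027,0,-0.0013,0,0]]}'

```text
t: 20.25
eef_pos: [0.5429, 0.2298, 0.0912]
tool_rot: [0.002, 1.0, -0.004, -0.006]
contact_force: [-15.3, -1.0, 0.8]
gripper_width: 0.001
grasp_force: 7.7
```

Emit:
creep_tool --rows '{"motion": [[0.0027,0,-0.0013,0,0],[0.0027,0,-0.0013,0,0]]}'

```text
t: 20.45
eef_pos: [0.5476, 0.2296, 0.0935]
tool_rot: [0.002, 1.0, -0.003, -0.007]
contact_force: [-16.1, -1.4, 1.1]
gripper_width: 0.002
grasp_force: 8.2
```

Emit:
creep_tool --rows '{"motion": [[0.0027,0,-0.0013,0,0],[0.0027,0,-0.0013,0,0]]}'

```text
t: 20.65
eef_pos: [0.5527, 0.2296, 0.096]
tool_rot: [0.002, 1.0, -0.003, -0.007]
contact_force: [-17.1, -1.0, 3.0]
gripper_width: -0.0
grasp_force: 8.5
```

Emit:
creep_tool --rows '{"motion": [[0.0027,0,-0.0013,0,0],[0.0027,0,-0.0013,0,0]]}'

```text
t: 20.85
eef_pos: [0.5579, 0.2296, 0.0985]
tool_rot: [0.002, 1.0, -0.003, -0.007]
contact_force: [-17.3, -1.2, 2.3]
gripper_width: -0.001
grasp_force: 8.9
```

Emit:
creep_tool --rows '{"motion": [[0.0027,0,-0.0013,0,0]]}'

```text
t: 20.95
eef_pos: [0.5604, 0.2297, 0.0998]
tool_rot: [0.003, 1.0, -0.003, -0.008]
contact_force: [-18.0, -0.7, 3.0]
gripper_width: -0.001
grasp_force: 9.0
```

```bash
python3 - <<'E'
from h import *
s=bot.read_camera("side");cv2.imwrite("pics/s8.png",s)
E
```

```text
(no output)
```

Steady sliding force of about 17 N, matching the prediction. Continuing in small steps until the force jumps.

Emit:
creep_tool --rows '{"motion": [[0.0018,0,-0.0009,0,0]]}'

```text
t: 21.1
eef_pos: [0.5621, 0.2297, 0.1007]
tool_rot: [0.002, 1.0, -0.003, -0.008]
contact_force: [-18.1, -0.8, 2.1]
gripper_width: -0.003
grasp_force: 8.9
```

Emit:
creep_tool --rows '{"motion": [[0.0018,0,-0.0009,0,0]]}'

```text
t: 21.2
eef_pos: [0.564, 0.2297, 0.1016]
tool_rot: [0.002, 1.0, -0.003, -0.008]
contact_force: [-19.1, -0.7, 2.4]
gripper_width: -0.002
grasp_force: 8.9
```

Emit:
creep_tool --rows '{"motion": [[0.0018,0,-0.0009,0,0]]}'

```text
t: 21.3
eef_pos: [0.5642, 0.2297, 0.1018]
tool_rot: [0.003, 1.0, -0.003, -0.009]
contact_force: [-23.0, -1.0, -0.5]
gripper_width: 0.002
grasp_force: 11.4
```

Emit:
creep_tool --rows '{"motion": [[0.0018,0,-0.0009,0,0]]}'

```text
t: 21.4
eef_pos: [0.5643, 0.2297, 0.1019]
tool_rot: [0.003, 1.0, -0.003, -0.011]
contact_force: [-25.3, -0.1, -1.0]
gripper_width: 0.001
grasp_force: 12.9
```

Emit:
creep_tool --rows '{"motion": [[0.0018,0,-0.0009,0,0]]}'

```text
t: 21.5
eef_pos: [0.5644, 0.2298, 0.102]
tool_rot: [0.004, 1.0, -0.002, -0.012]
contact_force: [-29.0, 0.6, -3.4]
gripper_width: 0.0
grasp_force: 14.4
```

Emit:
creep_tool --rows '{"motion": [[0.0018,0,-0.0009,0,0]]}'

```text
t: 21.6
eef_pos: [0.5645, 0.23, 0.1022]
tool_rot: [0.004, 1.0, -0.002, -0.014]
contact_force: [-32.0, 1.8, -4.4]
gripper_width: -0.0
grasp_force: 15.8
```

Emit:
creep_tool --rows '{"motion": [[-0.006,0,0.001,0,0],[-0.01,0,0,0,0],[-0.03,0,-0.01,0,0],[-0.03,0,-0.03,0,0],[0,0.03,-0.05,0,0],[0,0.045,-0.03,0,0],[0,0.045,0,0,0],[0,0.045,0,0,0],[0,0,0,0,0],[0,0,0,0,0]]}'

```text
t: 22.6
eef_pos: [0.5024, 0.0722, 0.2182]
tool_rot: [0.0, 1.0, -0.006, 0.001]
contact_force: [0.8, 0.4, -0.6]
gripper_width: 0.001
grasp_force: 0.0
```

```bash
python3 - <<'E'
from h import *
np.set_printoptions(precision=4,suppress=True)
s=bot.read_camera("side");t=bot.read_camera("top");cv2.imwrite("pics/t9.png",t);cv2.imwrite("pics/s9.png",s)
g=cv2.cvtColor(t,cv2.COLOR_BGR2GRAY)
print("cols",list(range(104,150)))
for v in range(168,216,2): print(v,g[v,104:150].tolist())
E
```

```text
cols [104, 105, 106, 107, 108, 109, 110, 111, 112, 113, 114, 115, 116, 117, 118, 119, 120, 121, 122, 123, 124, 125, 126, 127, 128, 129, 130, 131, 132, 133, 134, 135, 136, 137, 138, 139, 140, 141, 142, 143, 144, 145, 146, 147, 148, 149]
168 [88, 80, 73, 71, 74, 76, 77, 75, 73, 75, 75, 75, 75, 75, 75, 75, 75, 76, 75, 74, 75, 74, 75, 74, 75, 76, 76, 76, 74, 76, 75, 74, 71, 72, 78, 74, 68, 68, 71, 73, 77, 86, 96, 109, 118, 121]
170 [73, 75, 81, 91, 105, 110, 105, 89, 79, 78, 78, 79, 78, 78, 79, 81, 79, 80, 78, 79, 78, 80, 78, 80, 84, 95, 106, 107, 96, 83, 77, 73, 63, 56, 59, 66, 68, 70, 72, 75, 82, 89, 99, 111, 118, 121]
172 [69, 75, 84, 104, 127, 141, 137, 114, 86, 73, 75, 77, 77, 80, 78, 80, 81, 81, 80, 81, 81, 81, 82, 82, 91, 110, 128, 134, 119, 92, 74, 73, 70, 68, 74, 75, 71, 71, 70, 72, 77
[... 3827 characters left out ...]
121]
210 [131, 109, 104, 108, 113, 116, 116, 119, 121, 122, 120, 107, 84, 77, 98, 116, 123, 125, 127, 129, 129, 130, 130, 130, 132, 134, 134, 134, 136, 136, 137, 137, 138, 140, 139, 141, 142, 142, 143, 146, 148, 148, 150, 150, 145, 131]
212 [128, 107, 103, 112, 118, 123, 124, 125, 126, 127, 124, 115, 93, 81, 98, 119, 128, 131, 131, 134, 134, 135, 134, 135, 136, 137, 137, 138, 138, 140, 141, 143, 144, 144, 146, 148, 150, 150, 153, 156, 158, 160, 164, 165, 164, 153]
214 [127, 104, 98, 110, 121, 126, 128, 127, 129, 129, 127, 120, 102, 83, 89, 113, 128, 135, 135, 137, 138, 138, 139, 140, 140, 142, 142, 143, 146, 146, 149, 151, 153, 155, 158, 161, 163, 166, 169, 172, 174, 177, 178, 181, 181, 174]
```

```bash
python3 - <<'E'
from h import *
np.set_printoptions(precision=4,suppress=True)
th=np.radians(26);ex=np.array([np.cos(th),0,np.sin(th)]);n=np.array([-np.sin(th),0,np.cos(th)]);b=np.array([.4968,.2302,.0499])
def hit(cam,u,v,h):
    c,d=ray(cam,u,v);k=((b+h*n-c)@n)/(d@n);p=c+k*d-b;return np.array([p@ex,p[1]])
for nm,l in dict(rrim=[(128.1,178),(129,184),(130,190),(131.1,196)],lrim=[(110.3,178),(110.8,184),(111.4,190),(112.0,196)],front=[(112,175.5),(120,175.3),(127,175)]).items():
    P=np.array([hit("top",u,v,.034) for u,v in l]);print(nm,P.tolist(),np.degrees(np.arctan2(*(P[-1]-P[0])[::-1])))
for nm,l in dict(planeR=[(139,180),(141.6,200)],planeL=[(98+62/5.2,145+200/5.2),(98+90/5.2,145+440/5.2)],planeR2=[(98+222/5.2,145+200/5.2),(98+247/5.2,145+440/5.2)],bar=[(113,173.6),(125,173.6)]).items():
    P=np.array([hit("top",u,v,0 if nm[0]=='p' else .022) for u,v in l]);print(nm,P.tolist(),np.degrees(np.arctan2(*(P[-1]-P[0])[::-1])))
g=cv2.cvtColor(cv2.imread("pics/s9.png"),cv2.COLOR_BGR2GRAY)
cl=cv2.Canny(cv2.resize(g[195:290,140:230],None,fx=4,fy=4,interpolation=cv2.INTER_CUBIC),40,110)
L=cv2.HoughLinesP(cl,1,np.pi/360,30,minLineLength=45,maxLineGap=6)
for x1,y1,x2,y2 in sorted(L[:,0].tolist()):
    print([round(140+x1/4,1),round(195+y1/4,1),round(140+x2/4,1),round(195+y2/4,1)], *[hit("side",140+x/4,195+y/4,.034) for x,y in((x1,y1),(x2,y2))])
E
```

```text
rrim [[0.17545333333834975, -0.018878103536631358], [0.159182425569486, -0.01953849873190469], [0.1427629225993127, -0.02046510109121233], [0.12619274932372193, -0.021661498231592385]] -176.76602746828115
lrim [[0.17598080672042443, 0.02734217888430615], [0.15971417462938828, 0.02793101180123933], [0.1432985019315268, 0.028264642552774527], [0.1267345548464834, 0.028603000063556844]] 178.53341215208556
front [[0.18265892803216535, 0.02214945765124418], [0.18295736740772728, 0.0013508024876590918], [0.1835541598535578, -0.01686663268704683]] -88.68556777896524
planeR [[0.15937383115685932, -0.03726365780952337], [0.10277984151011532, -0.03889346009844055]] -178.3504433702466
planeL [[0.15058796487805648, 0.04171668841159212], [0.016565107695316623, 0.042423245481560096]] 179.69794433647516
planeR2 [[0.14966198463330682, -0.0408740489334298], [0.01575929465899098, -0.04150879159207857]] -179.72840125151586
bar [[0.18425987069074412, 0.02297342890440604], [0.18389688458879497, -0.008413324336720901]] -90.66259304895945
[146.8, 230.5, 161.2, 219.2] [0.2234 0.0234] [ 0.2231 -0.0209]
[148.
[... 1064 characters left out ...]
255.2, 188.2, 267.5] [0.1426 0.0237] [0.1006 0.0211]
[177.5, 201.2, 214.2, 218.2] [ 0.2334 -0.0849] [ 0.1435 -0.118 ]
[181.0, 204.2, 212.8, 219.0] [ 0.2222 -0.0852] [ 0.1446 -0.1136]
[186.2, 246.2, 201.0, 232.8] [ 0.1382 -0.0133] [ 0.1387 -0.0641]
[188.0, 267.5, 199.0, 255.2] [0.101  0.0215] [ 0.1039 -0.018 ]
[189.2, 241.5, 225.0, 209.8] [ 0.1417 -0.027 ] [ 0.1416 -0.1575]
[197.0, 234.5, 229.5, 205.8] [ 0.1419 -0.0536] [ 0.1416 -0.1758]
[198.2, 251.2, 227.8, 268.0] [ 0.1116 -0.0241] [ 0.0382 -0.0424]
[203.0, 256.2, 218.5, 265.2] [ 0.096  -0.0228] [ 0.0573 -0.032 ]
[205.2, 257.2, 229.0, 271.2] [ 0.0909 -0.0247] [ 0.0312 -0.0384]
[208.0, 257.2, 229.5, 269.2] [ 0.0866 -0.0293] [ 0.0334 -0.043 ]
```

The slider is butted against the bar, but edge casts give about 2–3° of yaw and about 3 mm off to the left. I'll re-grip the fin firmly to square and centre it, then push it home again.

Emit:
creep_tool --rows '{"motion": [[0.0257,-0.039,0.003,0,0.5],[0.0257,-0.039,0.003,0,0.5],[0.0257,-0.039,0.003,0,0.5],[0.0257,-0.039,0.003,0,0.5],[0,0,0,0,0.5],[0,0,0,0,0.5],[0,0,0.028,0,0.5],[0,0,0.028,0,0.5],[0,0,0,0,0.5],[0,0,0,0,0.5]]}'

```text
t: 23.7
eef_pos: [0.6056, 0.2283, 0.1501]
tool_rot: [0.0, 1.0, -0.005, -0.0]
contact_force: [0.5, 0.2, 1.5]
gripper_width: 0.499
grasp_force: 0.0
```

Emit:
creep_tool --rows '{"motion": [[0,0,0,0,0],[0,0,0,0,0],[0,0,0,0,0],[0,0,0,0,0],[0,0,0,0,0],[0,0,0,0,0]]}' --grip_n 80

```text
t: 24.3
eef_pos: [0.6066, 0.2296, 0.1521]
tool_rot: [-0.001, 1.0, -0.004, 0.001]
contact_force: [-3.3, 1.5, 7.7]
gripper_width: 0.322
grasp_force: 77.7
```

Emit:
creep_tool --rows '{"motion": [[0,0.0005,0,0,0],[0,0,0,0,0]]}'

```text
t: 24.5
eef_pos: [0.6066, 0.2295, 0.1521]
tool_rot: [-0.001, 1.0, -0.004, 0.001]
contact_force: [-2.1, 2.7, 7.2]
gripper_width: 0.321
grasp_force: 77.7
```

Emit:
creep_tool --rows '{"motion": [[0,0,0,0,0.5],[0,0,0,0,0.5],[0,0,-0.03,0,0.5],[-0.02,0,-0.03,0,0],[-0.045,0,0,0,0],[-0.02,0,0,0,0],[0,0.04,0,0,0],[0,0.04,0,0,0],[0,0.04,0,0,0],[0,0.04,0,0,0],[0,0,0,0,0]]}'

```text
t: 25.6
eef_pos: [0.5196, 0.0613, 0.2096]
tool_rot: [0.002, 1.0, -0.01, -0.0]
contact_force: [0.0, -0.8, 0.2]
gripper_width: -0.003
grasp_force: 0.0
```

```bash
cat > m.py <<'E'
from h import *
import sys
np.set_printoptions(precision=4,suppress=True)
th=np.radians(26);ex=np.array([np.cos(th),0,np.sin(th)]);n=np.array([-np.sin(th),0,np.cos(th)]);b=np.array([.4968,.2302,.0499])
def hit(cam,u,v,h):
    c,d=ray(cam,u,v);k=((b+h*n-c)@n)/(d@n);p=c+k*d-b;return np.array([p@ex,p[1]])
s=cv2.imread(sys.argv[1]) if len(sys.argv)>1 else bot.read_camera("side")
g=cv2.cvtColor(s,cv2.COLOR_BGR2GRAY)
for x1,y1,x2,y2 in cv2.createLineSegmentDetector().detect(cv2.resize(g[195:290,140:230],None,fx=4,fy=4,interpolation=cv2.INTER_CUBIC))[0][:,0]/4:
    if np.hypot(x2-x1,y2-y1)<9: continue
    p,q=hit("side",139.6+x1,194.6+y1,.034),hit("side",139.6+x2,194.6+y2,.034);a=np.degrees(np.arctan2(*(q-p)[::-1]))
    r=(a+45)%90-45
    if abs(r)<9 and -.045<min(p[1],q[1]): print(p,q,"len",np.linalg.norm(p-q).round(3),"yaw",r.round(1),"across" if 45<a%180<135 else "along")
if len(sys.argv)<2: cv2.imwrite("pics/s_last.png",s);cv2.imwrite("pics/t_last.png",bot.read_camera("top"))
E
echo before; python3 m.py pics/s9.png; echo now; python3 m.py
```

```text
before
[0.1399 0.0937] [0.1394 0.069 ] len 0.025 yaw -1.2 across
[0.0928 0.0596] [0.0708 0.0598] len 0.022 yaw -0.4 along
[ 0.2246 -0.0222] [0.2244 0.0031] len 0.025 yaw 0.3 across
[0.1479 0.0627] [0.1702 0.0628] len 0.022 yaw 0.1 along
[0.1292 0.0595] [0.1057 0.0598] len 0.024 yaw -0.9 along
[0.1418 0.0054] [ 0.1452 -0.023 ] len 0.029 yaw 6.7 across
[ 0.1546 -0.0223] [0.1537 0.0185] len 0.041 yaw 1.2 across
[0.1018 0.0254] [ 0.105 -0.016] len 0.042 yaw 4.4 across
[0.1938 0.0258] [ 0.1934 -0.0191] len 0.045 yaw -0.5 across
[0.1324 0.0712] [0.1314 0.0912] len 0.02 yaw 2.9 across
[0.1791 0.0309] [0.1043 0.0264] len 0.075 yaw 3.4 along
[0.1784 0.0236] [ 0.1807 -0.0165] len 0.04 yaw 3.2 across
[ 0.1847 -0.0134] [0.1817 0.0266] len 0.04 yaw 4.4 across
[0.1048 0.0215] [0.177 0.026] len 0.072 yaw 3.6 along
[ 0.0849 -0.0164] [0.084  0.0272] len 0.044 yaw 1.1 across
[ 0.1092 -0.0187] [0.1066 0.0196] len 0.038 yaw 3.8 across
[0.1321 0.0484] [0.157
[... 498 characters left out ...]
cross
[0.1324 0.0712] [0.1314 0.0912] len 0.02 yaw 2.8 across
[0.1019 0.0204] [0.1741 0.0257] len 0.072 yaw 4.2 along
[0.0989 0.0231] [ 0.1023 -0.0164] len 0.04 yaw 4.9 across
[0.1938 0.0258] [ 0.1935 -0.0191] len 0.045 yaw -0.4 across
[0.1761 0.0306] [0.1014 0.0253] len 0.075 yaw 4.1 along
[ 0.0837 -0.0201] [0.0811 0.0285] len 0.049 yaw 3.1 across
[ 0.1066 -0.0192] [0.1038 0.0176] len 0.037 yaw 4.4 across
[0.1753 0.0237] [ 0.1783 -0.0169] len 0.041 yaw 4.3 across
[0.183  0.0265] [ 0.184  -0.0041] len 0.031 yaw 1.8 across
[ 0.174 -0.02 ] [ 0.1528 -0.0196] len 0.021 yaw -1.2 along
[0.1336 0.0482] [0.1632 0.0488] len 0.03 yaw 1.2 along
[ 0.1276 -0.0175] [0.1239 0.0068] len 0.025 yaw 8.7 across
```

```bash
echo s7; python3 m.py pics/s7.png;  echo s8; python3 m.py pics/s8.png
```

```text
s7
[0.1399 0.0933] [0.1394 0.069 ] len 0.024 yaw -1.2 across
[ 0.2246 -0.0227] [0.2244 0.0031] len 0.026 yaw 0.3 across
[0.1479 0.0626] [0.1702 0.0625] len 0.022 yaw -0.1 along
[ 0.0574 -0.0322] [ 0.0826 -0.0286] len 0.025 yaw 8.3 along
[0.1939 0.0268] [0.1936 0.0054] len 0.021 yaw -0.8 across
[0.0937 0.0597] [0.0708 0.0597] len 0.023 yaw -0.0 along
[0.1324 0.0712] [0.1314 0.0912] len 0.02 yaw 2.9 across
[0.1292 0.0594] [0.1057 0.0599] len 0.024 yaw -1.4 along
[0.1124 0.0088] [ 0.1128 -0.0207] len 0.029 yaw 0.8 across
[ 0.1235 -0.0163] [0.1249 0.0156] len 0.032 yaw -2.5 across
[0.0738 0.0297] [ 0.0737 -0.0174] len 0.047 yaw -0.1 across
[0.1825 0.0274] [ 0.182  -0.0161] len 0.044 yaw -0.6 across
[ 0.0574 -0.017 ] [0.0556 0.0271] len 0.044 yaw 2.3 across
[0.0346 0.0099] [ 0.0321 -0.0131] len 0.023 yaw -6.1 across
[0.0766 0.0217] [0.149  0.0211] len 0.072 yaw -0.4 along
[0.151  0.0257] [0.0766 0.0264] len 0.074 yaw -0.5 along
[ 0.078  -0.0187] [0.078  0.0188] len 0.038 yaw 0.0 across
[ 0.0573 -0.0208] [ 0.0358 -0.0193] len 0.022 yaw -4.0 along
[ 0.0989 -0.0177] [0.0983 0.0053] len 0.023 yaw 1.6 across
s8
[0.1399 0.0937] [0.1393 0.0685] len 0.025 yaw -1.3 across
[ 0.2246 -0.0222] [0.2245 0.0031] len 0.025 yaw 0.2 across
[0.1479 0.0625] [0.1702 0.0625] len 0.022 yaw -0.0 along
[0.1938 0.0292] [0.1935 0.0053] len 0.024 yaw -0.8 across
[ 0.1798 -0.0143] [0.1784 0.019 ] len 0.033 yaw 2.4 across
[0.1324 0.0712] [0.1314 0.0912] len 0.02 yaw 2.8 across
[0.1739 0.0233] [ 0.1762 -0.0151] len 0.038 yaw 3.4 across
[0.1283 0.0594] [0.1066 0.0599] len 0.022 yaw -1.3 along
[0.1143 0.0382] [0.1335 0.0408] len 0.019 yaw 7.6 along
[0.1743 0.03  ] [0.1476 0.0287] len 0.027 yaw 2.9 along
[0.1826 0.0275] [ 0.1832 -0.0128] len 0.04 yaw 1.0 across
[ 0.0145 -0.0194] [ 0.0382 -0.0205] len 0.024 yaw -2.6 along
```

After the earlier low grip the measured yaw was −0.4°, which is square, so the off-centre push is what turned the slider. The last re-grip sat too high on the fin to align it. I'll re-grip lower, then push on the centre line.

Emit:
creep_tool --rows '{"motion": [[0.0215,-0.042,0,0,0.5],[0.0215,-0.042,0,0,0.5],[0.0215,-0.042,0,0,0.5],[0.0205,-0.041,0,0,0.5],[0,0,0,0,0.5],[0,0,0,0,0.5],[0,0,0.03,0,0.5],[0,0,0.028,0,0.5],[0,0,0,0,0.5],[0,0,0,0,0.5]]}'

```text
t: 26.7
eef_pos: [0.6059, 0.2345, 0.1521]
tool_rot: [0.0, 1.0, -0.005, -0.0]
contact_force: [1.2, 0.5, 1.6]
gripper_width: 0.502
grasp_force: 0.0
```

Emit:
creep_tool --rows '{"motion": [[-0.002,0.006,0,0,0.5],[0,0,0.005,0,0.5],[0,0,0,0,0.5],[0,0,0,0,0]]}' --grip_n 60

```text
t: 27.1
eef_pos: [0.6042, 0.2303, 0.1476]
tool_rot: [-0.001, 1.0, -0.004, 0.001]
contact_force: [-2.3, 6.1, 6.7]
gripper_width: 0.348
grasp_force: 29.3
```

Emit:
creep_tool --rows '{"motion": [[0,0,0,0,0],[0,0,0,0,0],[0,0,0,0,0],[0,0,0,0,0]]}'

```text
t: 27.5
eef_pos: [0.6042, 0.2304, 0.1478]
tool_rot: [-0.001, 1.0, -0.004, 0.001]
contact_force: [-1.4, 1.8, 5.4]
gripper_width: 0.328
grasp_force: 58.4
```

Emit:
creep_tool --rows '{"motion": [[0,0,0,0,0.5],[0,0,0,0,0.5],[0,0,-0.03,0,0.5],[-0.02,0,-0.03,0,0],[-0.045,0,0,0,0],[-0.02,0,0,0,0],[0,0,0,0,0],[0,0,0,0,0]]}'

```text
t: 28.3
eef_pos: [0.5195, 0.2294, 0.2068]
tool_rot: [0.0, 1.0, -0.005, 0.0]
contact_force: [-0.6, -0.6, -0.0]
gripper_width: -0.0
grasp_force: 0.0
```

```bash
python3 m.py
```

```text
[0.1399 0.0933] [0.1394 0.069 ] len 0.024 yaw -1.0 across
[ 0.2246 -0.0227] [0.2244 0.0031] len 0.026 yaw 0.4 across
[ 0.1813 -0.017 ] [0.177  0.0476] len 0.065 yaw 3.9 across
[0.1479 0.0626] [0.1702 0.0625] len 0.022 yaw -0.0 along
[ 0.0509 -0.0202] [ 0.0217 -0.0191] len 0.029 yaw -2.0 along
[0.1746 0.0232] [ 0.1776 -0.018 ] len 0.041 yaw 4.2 across
[0.1934 0.0061] [ 0.1937 -0.0192] len 0.025 yaw 0.5 across
[0.1323 0.0717] [0.1314 0.0912] len 0.019 yaw 2.6 across
[0.0928 0.0597] [0.0708 0.0598] len 0.022 yaw -0.3 along
[0.1377 0.0086] [ 0.142  -0.0239] len 0.033 yaw 7.4 across
[0.1292 0.0593] [0.1057 0.06  ] len 0.024 yaw -1.6 along
[0.0983 0.0251] [ 0.1006 -0.006 ] len 0.031 yaw 4.2 across
[ 0.1508 -0.0188] [0.15   0.0175] len 0.036 yaw 1.3 across
[ 0.0832 -0.0152] [0.0809 0.0285] len 0.044 yaw 3.1 across
[0.1041 0.0203] [0.1741 0.0256] len 0.07 yaw 4.3 along
[0.1825 0.0275] [ 0.1841 -0.009 ] len 0.037 yaw 2.4 across
[0.0198 0.0009] [0.0448 0.0041] len 0.025 yaw 7.3 along
[0.1748 0.0302] [0.1004 0.025 ] len 0.075 yaw 4.0 along
[ 0.1059 -0.0202] [0.1031 0.0166] len 0.037 yaw 4.3 across
[ 0.1255 -0.0148] [0.1247 0.0072] len 0.022 yaw 2.3 across
[ 0.0814 -0.0192] [ 0.0589 -0.0219] len 0.023 yaw 6.8 along
```

Emit:
creep_tool --rows '{"motion": [[0.042,0,0,0,0.5],[0.042,0,0,0,0.5],[0,0,0,0,0.5],[0,0,0.03,0,0.5],[0,0,0.029,0,0.5],[0,0,0,0,0.5],[0,0,0,0,0.5],[0,0,0,0,0],[0,0,0,0,0],[0,0,0,0,0],[0,0,0,0,0]]}' --grip_n 60

```text
t: 29.5
eef_pos: [0.6036, 0.2301, 0.1492]
tool_rot: [-0.001, 1.0, -0.004, 0.001]
contact_force: [-1.1, 2.5, 6.6]
gripper_width: 0.329
grasp_force: 58.9
```

Emit:
creep_tool --rows '{"motion": [[0,0.001,0,0.025,0],[0,0.001,0,0.025,0],[0,0.001,0,0.025,0],[0,0,0,0.01,0],[0,0,0,0,0]]}'

```text
t: 30.0
eef_pos: [0.6026, 0.2283, 0.1485]
tool_rot: [-0.001, 0.999, -0.047, 0.0]
contact_force: [-2.9, 5.1, 4.2]
gripper_width: 0.332
grasp_force: 59.1
```

Emit:
creep_tool --rows '{"motion": [[0,0,0,0,0.5],[0,0,0,0,0.5],[0,0,-0.03,0,0.5],[-0.02,0,-0.03,-0.042,0],[-0.045,0,0,-0.043,0],[-0.02,0,0,0,0],[0,0,0,0,0],[0,0,0,0,0]]}'

```text
t: 30.8
eef_pos: [0.5186, 0.2295, 0.2078]
tool_rot: [0.0, 1.0, -0.005, 0.0]
contact_force: [0.8, 0.1, 0.7]
gripper_width: -0.007
grasp_force: 0.0
```

```bash
python3 m.py
```

```text
[ 0.1784 -0.0087] [0.1781 0.0251] len 0.034 yaw 0.5 across
[0.1399 0.0933] [0.1394 0.069 ] len 0.024 yaw -1.3 across
[ 0.2246 -0.0227] [0.2244 0.0031] len 0.026 yaw 0.4 across
[0.1479 0.0626] [0.1702 0.0625] len 0.022 yaw -0.2 along
[ 0.0425 -0.0195] [ 0.0183 -0.0194] len 0.024 yaw -0.3 along
[ 0.1391 -0.0249] [ 0.1076 -0.0237] len 0.031 yaw -2.2 along
[0.1938 0.032 ] [ 0.1935 -0.0191] len 0.051 yaw -0.4 across
[0.1324 0.0712] [0.1314 0.0912] len 0.02 yaw 2.7 across
[0.137  0.0071] [ 0.1387 -0.0259] len 0.033 yaw 2.9 across
[ 0.0951 -0.0192] [ 0.0724 -0.0197] len 0.023 yaw 1.4 along
[0.1269 0.0594] [0.1062 0.0599] len 0.021 yaw -1.5 along
[0.174  0.0087] [ 0.174  -0.0201] len 0.029 yaw -0.1 across
[0.0936 0.0369] [0.1207 0.0359] len 0.027 yaw -2.3 along
[0.1825 0.0274] [ 0.1827 -0.0145] len 0.042 yaw 0.3 across
[ 0.1733 -0.0237] [ 0.1469 -0.0251] len 0.026 yaw 3.1 along
[ 0.0787 -0.016 ] [0.0783 0.0244] len 0.04 yaw 0.5 across
[0.1072 0.0608] [0.0825 0.0608] len 0.025 yaw -0.1 along
[0.0192 0.0009] [0.0428 0.0035] len 0.024 yaw 6.3 along
[ 0.1484 -0.0221] [0.1488 0.0135] len 0.036 yaw -0.7 across
[0.1006 0.0194] [0.1548 0.0199] len 0.054 yaw 0.5 along
[0.1741 0.0243] [0.101  0.0244] len 0.073 yaw -0.1 along
[ 0.1024 -0.0217] [0.102  0.0109] len 0.033 yaw 0.7 across
```

Yaw is now about 0° and the slider is centred within a millimetre, 4–5 mm short of the bar. Now a short centred push.

Emit:
creep_tool --rows '{"motion": [[0.01,-0.001,0.04,0,0],[0.01,0,0.04,0,0],[0,0,0.025,0,0],[0,0,0,0,0],[0,0,0,0,0]]}'

```text
t: 31.4
eef_pos: [0.5387, 0.2313, 0.1027]
tool_rot: [0.0, 1.0, -0.005, -0.0]
contact_force: [0.5, 0.5, 0.2]
gripper_width: -0.001
grasp_force: 0.0
```

Emit:
creep_tool --rows '{"motion": [[0.005,0,0.004,0,0],[0.005,0,0,0,0],[0.004,0,0,0,0],[0.003,0,0,0,0]]}'

```text
t: 31.8
eef_pos: [0.5561, 0.2313, 0.0995]
tool_rot: [-0.0, 1.0, -0.005, 0.001]
contact_force: [-0.6, 0.8, -0.3]
gripper_width: 0.002
grasp_force: 0.0
```

Emit:
creep_tool --rows '{"motion": [[0.0027,0,-0.0013,0,0],[0.0018,0,-0.0009,0,0]]}'

```text
t: 32.0
eef_pos: [0.5591, 0.2311, 0.1008]
tool_rot: [0.0, 1.0, -0.005, -0.001]
contact_force: [-2.7, 0.6, -1.1]
gripper_width: -0.0
grasp_force: 1.4
```

Emit:
creep_tool --rows '{"motion": [[0.0018,0,-0.0009,0,0]]}'

```text
t: 32.1
eef_pos: [0.5601, 0.2311, 0.1013]
tool_rot: [0.0, 1.0, -0.004, -0.001]
contact_force: [-4.1, -0.4, -1.9]
gripper_width: 0.001
grasp_force: 1.7
```

Emit:
creep_tool --rows '{"motion": [[0.0018,0,-0.0009,0,0]]}'

```text
t: 32.2
eef_pos: [0.5621, 0.2311, 0.1022]
tool_rot: [0.0, 1.0, -0.004, -0.001]
contact_force: [-4.8, 0.4, -1.6]
gripper_width: -0.0
grasp_force: 3.2
```

Emit:
creep_tool --rows '{"motion": [[0.0018,0,-0.0009,0,0]]}'

```text
t: 32.3
eef_pos: [0.5623, 0.231, 0.1026]
tool_rot: [0.001, 1.0, -0.004, -0.003]
contact_force: [-8.7, 0.2, -2.0]
gripper_width: 0.0
grasp_force: 4.2
```

Emit:
creep_tool --rows '{"motion": [[0.0018,0,-0.0009,0,0],[0.0018,0,-0.0009,0,0]]}'

```text
t: 32.5
eef_pos: [0.5653, 0.2309, 0.104]
tool_rot: [0.001, 1.0, -0.004, -0.003]
contact_force: [-12.0, 1.2, -4.0]
gripper_width: 0.001
grasp_force: 6.4
```

Emit:
creep_tool --rows '{"motion": [[0.0018,0,-0.0009,0,0]]}'

```text
t: 32.6
eef_pos: [0.5653, 0.2311, 0.1042]
tool_rot: [0.001, 1.0, -0.004, -0.005]
contact_force: [-15.3, 2.1, -5.2]
gripper_width: -0.0
grasp_force: 7.2
```

Emit:
creep_tool --rows '{"motion": [[0.0018,0,-0.0009,0,0]]}'

```text
t: 32.7
eef_pos: [0.5655, 0.2314, 0.1045]
tool_rot: [0.001, 1.0, -0.003, -0.006]
contact_force: [-17.4, 2.3, -5.4]
gripper_width: 0.003
grasp_force: 8.7
```

Emit:
creep_tool --rows '{"motion": [[0.0018,0,-0.0009,0,0]]}'

```text
t: 32.8
eef_pos: [0.5655, 0.2316, 0.1046]
tool_rot: [0.002, 1.0, -0.003, -0.008]
contact_force: [-20.3, 3.0, -8.1]
gripper_width: -0.002
grasp_force: 10.1
```

```bash
python3 m.py
```

```text
[0.1399 0.0937] [0.1393 0.069 ] len 0.025 yaw -1.3 across
[ 0.2246 -0.0222] [0.2245 0.0031] len 0.025 yaw 0.3 across
[0.1479 0.0625] [0.1702 0.0625] len 0.022 yaw -0.1 along
[0.1937 0.0287] [ 0.1933 -0.0186] len 0.047 yaw -0.5 across
[0.1324 0.0712] [0.1314 0.0912] len 0.02 yaw 2.8 across
[ 0.1855 -0.0021] [0.1856 0.0224] len 0.024 yaw -0.2 across
[0.1816 0.0183] [ 0.1814 -0.0138] len 0.032 yaw -0.5 across
[0.1458 0.0591] [0.1221 0.0595] len 0.024 yaw -1.0 along
[0.1563 0.0199] [0.1805 0.0197] len 0.024 yaw -0.6 along
[0.183  0.0245] [0.1555 0.0245] len 0.027 yaw -0.0 along
[ 0.015  -0.0196] [ 0.044  -0.0204] len 0.029 yaw -1.5 along
```

Emit:
creep_tool --rows '{"motion": [[-0.002,0,0.003,0,0],[-0.004,0,0,0,0],[-0.01,0,0,0,0],[-0.03,0,-0.01,0,0],[-0.02,0.01,-0.04,0,0],[0,0.045,-0.04,0,0],[0,0.045,0,0,0],[0,0.045,0,0,0],[0,0,0,0,0],[0,0,0,0,0]]}'

```text
t: 33.9
eef_pos: [0.5076, 0.093, 0.1891]
tool_rot: [-0.0, 1.0, -0.006, 0.001]
contact_force: [-0.0, -0.1, -0.7]
gripper_width: 0.001
grasp_force: 0.0
```

```bash
python3 m.py
python3 - <<'E'
import cv2
g=cv2.cvtColor(cv2.imread("pics/t_last.png"),cv2.COLOR_BGR2GRAY)
for v in range(172,180): print(v,g[v,108:136:2].tolist())
E
```

```text
[0.1399 0.0933] [0.1394 0.069 ] len 0.024 yaw -1.1 across
[ 0.2246 -0.0227] [0.2244 0.0031] len 0.026 yaw 0.4 across
[0.0927 0.0596] [0.0708 0.0599] len 0.022 yaw -0.7 along
[0.1479 0.0627] [0.1702 0.0627] len 0.022 yaw -0.0 along
[0.1316 0.0594] [0.109  0.0599] len 0.023 yaw -1.2 along
[0.1448 0.0057] [ 0.1455 -0.0256] len 0.031 yaw 1.3 across
[ 0.1407 -0.0238] [ 0.1079 -0.0242] len 0.033 yaw 0.7 along
[ 0.1557 -0.0251] [0.1562 0.0132] len 0.038 yaw -0.6 across
[0.1049 0.0283] [ 0.1052 -0.0235] len 0.052 yaw 0.4 across
[ 0.185  -0.0218] [0.1855 0.0219] len 0.044 yaw -0.7 across
[0.1938 0.0262] [ 0.1935 -0.0191] len 0.045 yaw -0.4 across
[0.1324 0.0712] [0.1314 0.0912] len 0.02 yaw 2.9 across
[0.149  0.0202] [0.1805 0.0191] len 0.032 yaw -1.9 along
[0.1845 0.0244] [0.1081 0.0249] len 0.076 yaw -0.4 along
[0.1815 0.0189] [ 0.1809 -0.0214] len 0.04 yaw -0.8 across
[ 0.1092 -0.0211] [0.1096 0.011 ] len 0.032 yaw -0.7 across
[0.1078 0.02  ]
[... 165 characters left out ...]
 0.007 ] [0.093  0.0288] len 0.022 yaw 5.6 across
[0.1341 0.0456] [0.1641 0.042 ] len 0.03 yaw -6.9 along
[0.0925 0.0438] [0.1337 0.0439] len 0.041 yaw 0.1 along
172 [128, 138, 90, 80, 83, 81, 82, 83, 82, 83, 92, 131, 120, 73]
173 [119, 136, 103, 89, 94, 93, 94, 93, 93, 92, 99, 122, 105, 70]
174 [100, 134, 121, 109, 112, 112, 112, 113, 114, 113, 115, 117, 86, 66]
175 [84, 130, 134, 121, 124, 122, 122, 123, 123, 124, 124, 119, 74, 65]
176 [74, 124, 136, 115, 113, 111, 111, 111, 112, 112, 111, 115, 72, 61]
177 [72, 118, 134, 101, 93, 92, 93, 92, 93, 93, 90, 105, 69, 61]
178 [75, 116, 133, 95, 79, 82, 84, 83, 85, 82, 79, 99, 70, 62]
179 [77, 116, 135, 99, 75, 82, 84, 83, 84, 83, 78, 97, 74, 60]
```

The slider is now square (−0.5°, same as the bar), centred, and touching the bar, and it stands without support.

```bash
python3 -c "
from station import bot
print(bot.hand_in())"
```

```text
the job is handed in; nothing more can be done
None
```

I handed the job in: the gripping slider, the leftmost of the three, dragged at about 10 N (the others at about 2 and 3–5 N) and now stands on its own, square against the middle of the start bar, but it rocked onto its front edge on the first slide up, so I reseated it, slid it to the bar, eased it back a few millimetres to straighten it and pushed it home again.

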